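# Load the vial mixer and start it

## Task

Take every sample vial standing in the steel tray and lay it on its side in the vial mixer, one vial to a groove, resting fully in the groove and let go of gently, not dropped. When all vials are loaded, start the mixer by pressing its keys fully down one at a time, letting each come up again before the next press: first the long bar key, then the small round key twice, then the square key, and last the large round key. Press no key while a vial is still standing, and leave the mouse, the bottle and the white rack where they are.

Things in the scene. Friction and masses are not known exactly. Their poses are not given: they have to be found in the camera images.
- mixer: vial mixer, fixed: white box 230 mm (x) by 320 mm (y), body top 52 mm up; origin at the centre of its underside, z up. On its -x side a ledge with four keys in a row along y, at x = -78 mm. Behind it five V grooves 56 mm apart along y, each running along x. White end walls 5 mm thick, top 98 mm up, at x = -29 and 99 mm: a vial has 14 mm of play at each end
- tray: low open steel tray, fixed, 180 mm (x) by 330 mm (y), walls 4 mm thick and 18 mm high, floor 4 mm thick; origin at the centre of its underside. The vials stand in it in a row along its y, some 62 mm apart
- groove1 (a point): groove 1 of the mixer, counted from its -y end: the point where the middle of a vial lying in it comes to be (98 mm above the bench); it runs along the mixer's x. It is formed by two grey zigzag strips 6 mm thick, 31 mm before and behind this point, with 45-degree flanks (valleys 78 mm, peaks 106 mm above the bench); between the strips is free room for fingers down to 52 mm above the bench
- groove2 (a point): groove 2 of the mixer, counted from its -y end: the point where the middle of a vial lying in it comes to be (98 mm above the bench); it runs along the mixer's x. It is formed by two grey zigzag strips 6 mm thick, 31 mm before and behind this point, with 45-degree flanks (valleys 78 mm, peaks 106 mm above the bench); between the strips is free room for fingers down to 52 mm above the bench
- groove3 (a point): groove 3 of the mixer, counted from its -y end: the point where the middle of a vial lying in it comes to be (98 mm above the bench); it runs along the mixer's x. It is formed by two grey zigzag strips 6 mm thick, 31 mm before and behind this point, with 45-degree flanks (valleys 78 mm, peaks 106 mm above the bench); between the strips is free room for fingers down to 52 mm above the bench
- groove4 (a point): groove 4 of the mixer, counted from its -y end: the point where the middle of a vial lying in it comes to be (98 mm above the bench); it runs along the mixer's x. It is formed by two grey zigzag strips 6 mm thick, 31 mm before and behind this point, with 45-degree flanks (valleys 78 mm, peaks 106 mm above the bench); between the strips is free room for fingers down to 52 mm above the bench
- groove5 (a point): groove 5 of the mixer, counted from its -y end: the point where the middle of a vial lying in it comes to be (98 mm above the bench); it runs along the mixer's x. It is formed by two grey zigzag strips 6 mm thick, 31 mm before and behind this point, with 45-degree flanks (valleys 78 mm, peaks 106 mm above the bench); between the strips is free room for fingers down to 52 mm above the bench
- vial1: closed sample vial of brown glass with a white cap, 28 mm diameter (cap 25 mm), 95 mm long, about 60 g; origin at its middle, z along its length to the cap. It may be absent
- vial2: closed sample vial of brown glass with a white cap, 28 mm diameter (cap 25 mm), 95 mm long, about 60 g; origin at its middle, z along its length to the cap. It may be absent
- vial3: closed sample vial of brown glass with a white cap, 28 mm diameter (cap 25 mm), 95 mm long, about 60 g; origin at its middle, z along its length to the cap. It may be absent
- vial4: closed sample vial of brown glass with a white cap, 28 mm diameter (cap 25 mm), 95 mm long, about 60 g; origin at its middle, z along its length to the cap. It may be absent
- vial5: closed sample vial of brown glass with a white cap, 28 mm diameter (cap 25 mm), 95 mm long, about 60 g; origin at its middle, z along its length to the cap. It may be absent
- key_bar (a joint): long bar key of the mixer, white on a grey panel, springs up by itself: 0 up, 0.006 m fully down; about 5 N
- key_bar_top (a point): middle of the top face of the long bar key (14 mm by 42 mm long bar, second from the mixer's +y end), 66 mm above the bench when up; keys are 72 mm apart
- key_round_small (a joint): small round key of the mixer, white on a grey panel, springs up by itself: 0 up, 0.006 m fully down; about 5 N
- key_round_small_top (a point): middle of the top face of the small round key (16 mm diameter, third from the mixer's +y end), 66 mm above the bench when up; keys are 72 mm apart
- key_square (a joint): square key of the mixer, white on a grey panel, springs up by itself: 0 up, 0.006 m fully down; about 5 N
- key_square_top (a point): middle of the top face of the square key (24 mm square, at the mixer's -y end), 66 mm above the bench when up; keys are 72 mm apart
- key_round_large (a joint): large round key of the mixer, white on a grey panel, springs up by itself: 0 up, 0.006 m fully down; about 5 N
- key_round_large_top (a point): middle of the top face of the large round key (30 mm diameter, at the mixer's +y end), 66 mm above the bench when up; keys are 72 mm apart
- mouse: black computer mouse, 100 by 60 by 32 mm; origin at its underside; must stay where it is
- wash_bottle: white plastic bottle, 64 mm diameter, 120 mm high; origin at its underside; must stay where it is
- spare_rack: white empty tube rack, 70 by 200 by 60 mm; origin at its underside; must stay where it is

How it is judged (in metres and radians):
On the way, in this order (a step that is already met when the one before it is completed fails the run):
1. every vial lies on its side in a groove of the mixer, let go and at rest (angle between the z axis of each of vial1, vial2, vial3, vial4, vial5 and the x axis of mixer, either way round below 0.12 rad and z of vial1 in the frame of mixer between 0.091 and 0.105 m and x of vial1 in the frame of mixer between 0.015 and 0.055 m and (horizontal distance between vial1 and groove1 below 0.022 m or horizontal distance between vial1 and groove2 below 0.022 m or horizontal distance between vial1 and groove3 below 0.022 m or horizontal distance between vial1 and groove4 below 0.022 m or horizontal distance between vial1 and groove5 below 0.022 m) and linear speed of each of vial1, vial2, vial3, vial4, vial5 below 0.03 m/s and contact force between the fingers and vial1 below 0.1 N and z of vial2 in the frame of mixer between 0.091 and 0.105 m and x of vial2 in the frame of mixer between 0.015 and 0.055 m and (horizontal distance between vial2 and groove1 below 0.022 m or horizontal distance between vial2 and groove2 below 0.022 m or horizontal distance between vial2 and groove3 below 0.022 m or horizontal distance between vial2 and groove4 below 0.022 m or horizontal distance between vial2 and groove5 below 0.022 m) and contact force between the fingers and vial2 below 0.1 N and z of vial3 in the frame of mixer between 0.091 and 0.105 m and x of vial3 in the frame of mixer between 0.015 and 0.055 m and (horizontal distance between vial3 and groove1 below 0.022 m or horizontal distance between vial3 and groove2 below 0.022 m or horizontal distance between vial3 and groove3 below 0.022 m or horizontal distance between vial3 and groove4 below 0.022 m or horizontal distance between vial3 and groove5 below 0.022 m) and contact force between the fingers and vial3 below 0.1 N and z of vial4 in the frame of mixer between 0.091 and 0.105 m and x of vial4 in the frame of mixer between 0.015 and 0.055 m and (horizontal distance between vial4 and groove1 below 0.022 m or horizontal distance between vial4 and groove2 below 0.022 m or horizontal distance between vial4 and groove3 below 0.022 m or horizontal distance between vial4 and groove4 below 0.022 m or horizontal distance between vial4 and groove5 below 0.022 m) and contact force between the fingers and vial4 below 0.1 N and z of vial5 in the frame of mixer between 0.091 and 0.105 m and x of vial5 in the frame of mixer between 0.015 and 0.055 m and (horizontal distance between vial5 and groove1 below 0.022 m or horizontal distance between vial5 and groove2 below 0.022 m or horizontal distance between vial5 and groove3 below 0.022 m or horizontal distance between vial5 and groove4 below 0.022 m or horizontal distance between vial5 and groove5 below 0.022 m) and contact force between the fingers and vial5 below 0.1 N), for 0.2 s.
2. then the long bar key is pressed fully down (over 4.5 mm), the other keys up (value of joint key_bar above 0.0045 m and value of joint each of key_round_small, key_square, key_round_large below 0.002 m), for 0.05 s.
3. then the small round key is pressed fully down (over 4.5 mm), the other keys up (value of joint key_round_small above 0.0045 m and value of joint each of key_bar, key_square, key_round_large below 0.002 m), for 0.05 s.
4. the small round key is let up again (value of joint key_round_small below 0.002 m), for 0.05 s.
5. then the small round key is pressed fully down a second time, the other keys up (all of step 3), for 0.05 s.
6. then the square key is pressed fully down (over 4.5 mm), the other keys up (value of joint key_square above 0.0045 m and value of joint each of key_bar, key_round_small, key_round_large below 0.002 m), for 0.05 s.
7. then the large round key is pressed fully down (over 4.5 mm), the other keys up (value of joint key_round_large above 0.0045 m and value of joint each of key_bar, key_round_small, key_square below 0.002 m), for 0.05 s.
At the end, for the whole second after the job is handed in: Every vial present lies in a groove of the mixer: its length within 0.12 rad of the mixer's x axis, its middle 91 to 105 mm above the bench, within 20 mm of the groove's middle along the groove and 22 mm of it in plan, at rest and let go; all four keys are up again (under 2 mm) (all of step 1 and value of joint each of key_bar, key_round_small, key_square, key_round_large below 0.002 m); the robot touches nothing.
It fails at once if a key is pressed more than 3 mm while a vial is still standing upright (value of joint any of key_bar, key_round_small, key_square, key_round_large above 0.003 m and angle between any of vial1, vial2, vial3, vial4, vial5's own z axis and vertical below 0.5 rad).
It fails at once if two keys are pressed at once (both over 3 mm) (value of joint each of key_round_small, key_bar above 0.003 m or value of joint each of key_square, key_bar above 0.003 m or value of joint each of key_square, key_round_small above 0.003 m or value of joint each of key_round_large, key_bar above 0.003 m or value of joint each of key_round_large, key_round_small above 0.003 m or value of joint each of key_round_large, key_square above 0.003 m).
It fails at once if a vial is dropped over the mixer from more than 5 cm above its groove ((z of vial1 in the frame of mixer above 0.15 m and horizontal distance between vial1 and mixer below 0.2 m and contact force between the fingers and vial1 below 0.01 N) or (z of vial2 in the frame of mixer above 0.15 m and horizontal distance between vial2 and mixer below 0.2 m and contact force between the fingers and vial2 below 0.01 N) or (z of vial3 in the frame of mixer above 0.15 m and horizontal distance between vial3 and mixer below 0.2 m and contact force between the fingers and vial3 below 0.01 N) or (z of vial4 in the frame of mixer above 0.15 m and horizontal distance between vial4 and mixer below 0.2 m and contact force between the fingers and vial4 below 0.01 N) or (z of vial5 in the frame of mixer above 0.15 m and horizontal distance between vial5 and mixer below 0.2 m and contact force between the fingers and vial5 below 0.01 N)).
It fails at once if the mouse, the bottle or the white rack is moved more than 3 cm (distance of any of mouse, wash_bottle, spare_rack from where it was at the start of the episode above 0.03 m).
Of vial1, vial2, vial3, vial4, vial5 only 3 to 5 are there at a start; the rules pass over those that are not, and their reading is None.
At some moment in a run one of vial1, vial2, vial3, vial4, vial5 may be knocked a few centimetres aside while the robot is not near it.
It also fails if it takes over 210 s, if anything falls off the work surface, if the arm or the gripper's body presses on something with over 40 N, if the wrist force passes 120 N, or if a joint passes its speed limit or range.

## Robot

A 6-joint arm with a two-finger parallel gripper is mounted at the origin on the work surface. World frame = base frame: x ahead of the robot, y to its left, z up, the work surface at z = 0. Lengths are in m, angles in degrees, forces in N, time in s.
With the tool pointing down it reaches from about 0.4 to 0.825 m from the base axis. Payload 7 kg.
Tool frame: the origin (TCP) lies midway between the tips of the shut fingers; the grasp point (between the pads) lies 19 mm behind it; z points along the fingers, x is the direction in which the jaws open and shut, and the axes are right-handed (so a half turn about z gives the same grasp; the last joint's range is limited). The gripper opens to 88 mm and grips with 3 to 60 N. Pads are 19 mm wide; open, the fingers measure 130 mm over their backs; the gripper's body (78 mm by 193 mm) begins 47 mm behind the grasp point.
Start: joints at [85.663, 20.546, 0.682, 0, -70.136, -16.507], TCP at [0.24, 0.631, 0.227] pointing down, gripper open.
Joint ranges: [-176.03, 176.03], [-82.01, 121.73], [-58.28, 71.71], [-173.87, 95.51], [-174.79, -0.11], [-173.66, 173.66]. Speed limits (degrees/s): [136.94, 136.94, 172.46, 180, 180, 180].

## Interface

Orientations are given as [roll, pitch, yaw] about the fixed x, y, z axes, in that order (R = Rz(yaw) Ry(pitch) Rx(roll)).
In Python, from plant import ctrl, vision, nets gives the robot as it stands.
- The arm moves only by the shell command python3 -m jog 'ROWS'. ROWS is text: rows parted by semicolons, each of 7 numbers parted by spaces: the turn, a rotation vector about the tool's x, y, z in units of 0.1 rad (1.0 is 0.1 rad), then the shift along the tool's x, y, z in units of 4 cm (1.0 is 4 cm), then the opening, from -1 (shut) to 1 (fully open). In form: rx ry rz x y z jaw; .... A call has 1 to 8 rows; each row shifts and turns the commanded pose from where the row before left it, along the tool's axes as they then stand; what a row does not reach is not made up. A row lasts 1/8 s, in which the tool goes at most 62.5 mm and 10.7 degrees, less where a joint would pass 70% of its speed; a pose out of reach is approached as far as the arm can. A call with a number of a shift or a turn outside -1 to 1 is refused whole. A call with a gripper value outside its range is refused whole. The fingers move at their own pace and stop on an object; the grip force is fixed at half the most. Time passes only in rows, so rows that do not move let the fingers close. It gives the time, the measured TCP pose, the force and the opening at its end, in the units of the state.
- ctrl.get_obs(): the state, without advancing time (a new reading comes with each control period).
- vision.snapshot(name): name is "scene" or "top"; returns (picture, depth): 384x512x3 uint8, red, green, blue; 384x512 float32, m along the optical axis (not along the pixel's ray), 0 where there is no reading.
- vision.camera_info(name): a dict with "camera_matrix" (3x3 intrinsics, pixels), "D" ([k1, k2, p1, p2, k3] as OpenCV has them; the pictures are not rectified), "camera_from_world" (4x4, takes a point from world to camera coordinates). Camera axes: x right, y down, z forward; pixel columns grow to the right and rows downward; lengths in m; the calibration is good to about 2 mm. A picture is of the moment at which its call begins. camera_info takes no time and is no camera call.
- ctrl.close_job(): hands the job in, once; it reports no verdict.
Trained networks look in the newest picture that a camera, given by its name, has taken for a name from the list of things; names that differ only in an ending like _2 or _b are one class to them, and where a whole thing is asked for, a point or a joint stands for the part that bears it (a point fixed in the world has none). Each returns a list of dicts, best first, with "score" (0 to 1); they miss things now and then, are a little off and sometimes report something else, mostly with a low value. They report only what shows in the picture. A call takes as long as a camera call.
- nets.boxes_of(target, camera): "location" ([x, y, z] in m, in world coordinates, good to about 4 mm: the middle of the surface that is visible of it).
The state is a dict: "clock": time; "joint_pos": joint angles; "qvel": joint speeds; "tau": joint torques, N m; "tool_pos": TCP position; "orientation": TCP orientation; "force": force on the tool from outside, world axes, zero at the start; "moment": the same for the moment, N m; "opening": finger opening in m.
Only numpy, scipy, OpenCV 4.12 (cv2) and the standard library are available. Lean on these libraries where they do the work, as an engineer would, in place of code of your own. Each camera call takes 0.05 s, during which the arm holds its last target.

## Working session

There is one attempt and no reset: what is moved stays moved. The work goes in short steps, Python scripts to look and compute and a shell command to move; the robot and the scene stay as the last step left them, time stands still between calls to the robot, and variables do not carry over. Pictures are saved under pics/ and viewed, and the job is handed in when it is done.

```bash
ls; mkdir -p pics
cat > look.py <<'E'
import sys,cv2,numpy as np
from plant import ctrl,vision,nets
def snap(cam,fn):
    p,d=vision.snapshot(cam); cv2.imwrite('pics/'+fn,p[:,:,::-1]); return p,d
E
python3 - <<'E'
from look import *
print(ctrl.get_obs())
for c in ('scene','top'):
    snap(c,c+'0.png'); i=vision.camera_info(c); print(i)
    for t in ('vial1','mixer','tray','key_bar','mouse','wash_bottle','spare_rack'):
        for r in nets.boxes_of(t,c): print(c,t,r)
E
```

```text
pics
{'clock': 0.0, 'joint_pos': array([ 8.56642644e+01,  2.05925070e+01,  6.32522676e-01, -1.87779278e-02,
       -7.01365419e+01, -1.65093899e+01]), 'qvel': array([-0.00804178,  0.12787542, -0.02294096,  0.0416966 ,  0.01591787,
        0.0246255 ]), 'tau': array([-4.90927687e-04, -5.82709408e+01,  2.93050164e+01,  6.99723691e+00,
        6.90123779e-03, -1.47625233e-04]), 'tool_pos': array([0.24002495, 0.63034598, 0.22560532]), 'orientation': array([-1.79989492e+02, -9.75633450e-02, -1.10851530e+02]), 'force': array([ 0.28638674, -0.27994235, -1.01713198]), 'moment': array([-2.18161254e-02,  9.69565571e-05,  6.70046556e-03]), 'opening': 0.08743275245403492}
{'camera_matrix': array([[446.16610575,   0.        , 256.69246653],
       [  0.        , 446.16610575, 188.89894781],
       [  0.        ,   0.        ,   1.        ]]), 'D': array([0.04218884, 0.        , 0.        , 0.        , 0.        ]), 'camera_from_world': array([[-0.80487098,  0.59342671,  0.00523873,  0.46629161],
       [ 0.38578811,  0.52991557, -0.75521985, -0.18103491],
       [-0.45094372, -0.6058335 , -0.6554
[... 1629 characters left out ...]
: [0.5155, -0.1603, 0.1019], 'score': 0.59}
top vial1 {'location': [0.4369, 0.3179, 0.0671], 'score': 0.47}
top mixer {'location': [0.5228, 0.2202, 0.0579], 'score': 0.57}
top tray {'location': [0.4985, -0.2311, 0.0047], 'score': 0.73}
top tray {'location': [0.7548, 0.2154, 0.0604], 'score': 0.57}
top key_bar {'location': [0.4457, 0.2535, 0.0645], 'score': 0.47}
top mouse {'location': [0.7847, -0.1512, 0.0292], 'score': 0.81}
top mouse {'location': [0.5198, 0.222, 0.0545], 'score': 0.25}
top wash_bottle {'location': [0.7619, 0.0047, 0.0822], 'score': 0.72}
top spare_rack {'location': [0.7538, 0.2174, 0.0578], 'score': 0.76}
top spare_rack {'location': [0.4527, 0.1092, 0.0626], 'score': 0.24}
```

View pics/scene0.png

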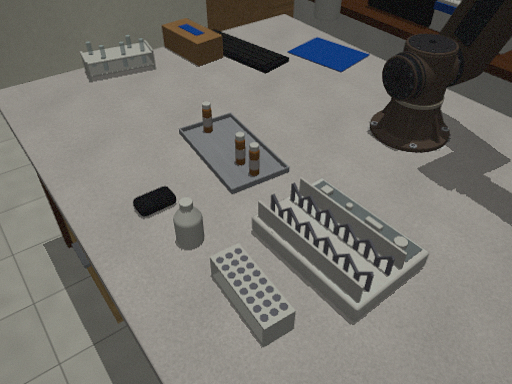

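View pics/top0.png

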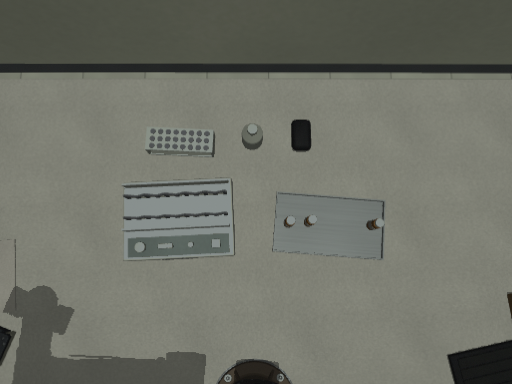

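The scene view shows three vials in the tray at about (207,118), (240,148) and (254,158). In the top view they are at (378,223), (312,220) and (290,220), with the mixer at (178,218). Next I'll refine these positions from depth.

```bash
cat >> look.py <<'E'
def cloud(cam,d):
    i=vision.camera_info(cam);K=i['camera_matrix'];h,w=d.shape
    u,v=np.meshgrid(np.arange(w),np.arange(h))
    n=cv2.undistortPoints(np.stack([u,v],-1).reshape(-1,1,2).astype(float),K,i['D']).reshape(h,w,2)
    P=np.concatenate([n*d[...,None],d[...,None]],-1)
    T=np.linalg.inv(i['camera_from_world'])
    P=P@T[:3,:3].T+T[:3,3]; P[d==0]=np.nan
    return P
def vials(P,zlo=.07,zhi=.115,box=(.35,.68,-.45,.03)):
    x,y,z=P[...,0],P[...,1],P[...,2]
    m=((z>zlo)&(z<zhi)&(x>box[0])&(x<box[1])&(y>box[2])&(y<box[3])).astype(np.uint8)
    n,l,s,c=cv2.connectedComponentsWithStats(m)
    for k in range(1,n):
        q=P[l==k]
        if len(q)>8: print('vial blob n=%d'%len(q),'med',np.median(q,0).round(4),'min',q.min(0).round(4),'max',q.max(0).round(4), c[k].round())
def rect(P,z0,z1,box):
    x,y,z=P[...,0],P[...,1],P[...,2]
    m=(z>z0)&(z<z1)&(x>box[0])&(x<box[1])&(y>box[2])&(y<box[3])
    q=P[m][:,:2].astype(np.float32)
    return cv2.minAreaRect(q*1000),len(q),q
E
python3 - <<'E'
from look import *
for c in ('top','scene'):
    p,d=snap(c,c+'1.png');P=cloud(c,d)
    print(c);vials(P)
    vials(P,.09,.115)
    x,y,z=P[...,0],P[...,1],P[...,2]
    print('mixer',rect(P,.03,.12,(.35,.68,-.02,.42))[:2])
    print('ledge',rect(P,.04,.075,(.35,.5,-.02,.42))[:2])
    print('upper',rect(P,.09,.115,(.35,.68,-.02,.42))[:2])
    print('tray',rect(P,.003,.03,(.35,.66,-.45,-.03))[:2])
    i=vision.camera_info(c); print('cam pos',np.linalg.inv(i['camera_from_world'])[:3,3])
    for t in ('key_round_large','key_bar','key_round_small','key_square','groove1','vial2','vial1'):
        for r in nets.boxes_of(t,c): print(c,t,r)
    for (nm,b) in (('bottle',(.7,.86,-.06,.06)),('mouse',(.7,.86,-.22,-.08)),('rack',(.7,.85,.1,.35))):
        r=rect(P,.015,.2,b);print(nm,r[:2])
E
```

```text
top
vial blob n=81 med [ 0.5137 -0.1613  0.0982] min [ 0.5012 -0.1748  0.0701] max [ 0.5271 -0.1498  0.1039] [311. 219.]
vial blob n=78 med [ 0.5112 -0.101   0.0981] min [ 0.4989 -0.1126  0.0704] max [ 0.5228 -0.0888  0.1053] [290. 220.]
vial blob n=94 med [ 0.503  -0.3502  0.0968] min [ 0.4911 -0.3654  0.0713] max [ 0.5172 -0.3402  0.1054] [378. 223.]
vial blob n=60 med [ 0.514  -0.163   0.0991] min [ 0.503  -0.1748  0.0908] max [ 0.525  -0.1518  0.1039] [312. 219.]
vial blob n=64 med [ 0.5113 -0.1015  0.0988] min [ 0.5006 -0.1126  0.0904] max [ 0.5228 -0.0903  0.1053] [290. 220.]
vial blob n=68 med [ 0.5039 -0.3527  0.0985] min [ 0.4927 -0.3654  0.0906] max [ 0.5152 -0.3415  0.1054] [379. 222.]
mixer (((523.74462890625, 221.5401611328125), (231.78457641601562, 320.06585693359375), 2.4989962577819824), 8680)
ledge (((451.77197265625, 218.5328369140625), (94.71192932128906, 321.5884704589844), 0.2796193063259125), 3352)
upper (((559.3919067382812, 223.37704467773438), (133.90432739257812, 300.7572326660156), 2.641746759414673), 806)
tray (((504.76727294921875, -240.34356689453125), (
[... 2904 characters left out ...]
0.0578], 'score': 0.52}
scene vial2 {'location': [0.5093, -0.3453, 0.059], 'score': 0.49}
scene vial1 {'location': [0.5208, -0.1556, 0.0586], 'score': 0.86}
scene vial1 {'location': [0.5204, -0.0946, 0.0612], 'score': 0.66}
scene vial1 {'location': [0.7715, 0.2394, 0.0578], 'score': 0.52}
scene vial1 {'location': [0.5093, -0.3453, 0.059], 'score': 0.49}
bottle (((776.2190551757812, 11.107532501220703), (47.99074935913086, 63.66023254394531), 64.37185668945312), 1124)
mouse (((785.4570922851562, -148.03350830078125), (97.29734802246094, 61.41740798950195), 1.482336401939392), 756)
rack (((758.4761962890625, 218.87310791015625), (203.54795837402344, 73.1266860961914), 86.80850982666016), 3617)
```

```bash
python3 -c "
import cv2
a=cv2.imread('pics/top0.png')[160:280,110:400];cv2.imwrite('pics/topz.png',cv2.resize(a,None,fx=2.7,fy=2.7,interpolation=cv2.INTER_CUBIC))"
```

```text
(no output)
```

View pics/topz.png

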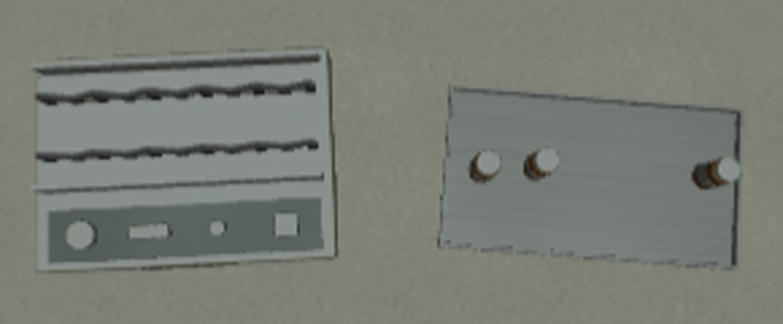

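```bash
cat > log.py <<'E'
import json
from plant import ctrl
o=ctrl.get_obs()
json.dump  # noqa
open('log.jsonl','a').write(json.dumps([list(map(float,o[k])) for k in('joint_pos','tool_pos','orientation')])+'\n')
print({k:(o[k].round(3).tolist() if hasattr(o[k],'round') and not isinstance(o[k],float) else o[k]) for k in('clock','joint_pos','tool_pos','orientation','force','opening')})
E
python3 log.py; python3 -m jog '0 0 0 0 0 -1 1;0 0 0 0 0 -1 1;0 0 0 1 0 -1 1;0 0 0 1 0 0 1;0 0 0 1 0 0 1'; python3 log.py
python3 -m jog '0 1 0 1 0 0 1;0 1 0 1 0 0 1;0 1 0 0 0 0 1;0 1 0 0 0 0 1'; python3 log.py
python3 -m jog '1 0 0 0 0 0 1;1 0 0 0 0 0 1;1 0 0 0 0 0 1;1 0 1 0 0 0 1;0 0 1 0 0 0 1'; python3 log.py
```

```text
{'clock': 1.6, 'joint_pos': [85.661, 20.546, 0.681, -0.0, -70.135, -16.508], 'tool_pos': [0.24, 0.631, 0.227], 'orientation': [180.0, -0.0, -110.847], 'force': [0.472, 0.087, -0.328], 'opening': 0.08769227125909637}
clock: 2.22
tool_pos: [0.1971, 0.5176, 0.347]
orientation: [180.0, 0.1, -110.8]
force: [0.3, -0.3, -0.1]
opening: 0.0873
{'clock': 2.225, 'joint_pos': [89.411, 5.846, -3.112, -0.004, -80.979, -20.258], 'tool_pos': [0.197, 0.518, 0.347], 'orientation': [179.974, 0.058, -110.849], 'force': [0.27, -0.308, -0.087], 'opening': 0.08725888321589834}
clock: 2.72
tool_pos: [0.169, 0.4439, 0.3516]
orientation: [180.0, -23.0, -110.8]
force: [-0.1, -0.8, 0.1]
opening: 0.0877
{'clock': 2.725, 'joint_pos': [86.944, 13.097, 5.466, -7.098, -104.236, -18.171], 'tool_pos': [0.169, 0.444, 0.352], 'orientation': [179.95, -22.973, -110.799], 'force': [-0.09, -0.77, 0.096], 'opening': 0.08772698266040614}
clock: 3.35
tool_pos: [0.1681, 0.4441, 0.3497]
orientation: [-152.9, -18.3, -122.1]
force: [0.5, -0.9, -0.6]
opening: 0.0877
{'clock': 3.35, 'joint_pos': [100.358, 14.487, -3.088, 8.71, -103.625, -38.338], 'tool_pos': [0.168, 0.444, 0.35], 'orientation': [-152.862, -18.345, -122.131], 'force': [0.468, -0.944, -0.575], 'opening': 0.08774743438085505}
```

```bash
cat > kin.py <<'E'
import numpy as np,json
from scipy.spatial.transform import Rotation as Ro
from scipy.optimize import least_squares
D=np.pi/180
# zero pose: tool z along +x
def chain(q,t,sg):
    ax=[(0,0,1),(0,1,0),(0,-1,0),(sg[0],0,0),(0,-1,0),(sg[1],0,0)]
    R=np.eye(3);p=np.zeros(3)
    for i in range(6):
        R=R@Ro.from_rotvec(np.array(ax[i])*q[i]*D).as_matrix(); p=p+R@t[i]
    return R,p
E
python3 - <<'E'
from kin import *
L=[json.loads(l) for l in open('log.jsonl')]
for sg in [(a,b) for a in(1,-1) for b in (1,-1)]:
    Rt=[chain(q,np.zeros((6,3)),sg)[0].T@Ro.from_euler('xyz',o,degrees=True).as_matrix() for q,p,o in L]
    print(sg,[Ro.from_matrix(Rt[0].T@r).magnitude()/D for r in Rt]); print(Rt[0].round(3).tolist())
E
```

```text
(1, 1) [0.0, 7.501475681371192, 13.758731596337489, 50.53557182548899]
[[-0.0, -0.0, 1.0], [0.545, 0.839, 0.0], [-0.839, 0.545, 0.0]]
(1, -1) [0.0, 0.007799243575673382, 14.195661631811022, 17.421356878631464]
[[-0.0, -0.0, 1.0], [0.0, 1.0, 0.0], [-1.0, 0.0, -0.0]]
(-1, 1) [0.0, 7.500382240592468, 3.324692813461619, 43.65907008119379]
[[0.0, -0.0, 1.0], [0.545, 0.839, 0.0], [-0.839, 0.545, 0.0]]
(-1, -1) [0.0, 3.702751834454944e-14, 4.2283395867166154e-15, 3.307609811078292e-14]
[[0.0, -0.0, 1.0], [-0.0, 1.0, 0.0], [-1.0, 0.0, 0.0]]
```

```bash
cat > plan.py <<'E'
import numpy as np
from scipy.spatial.transform import Rotation as Ro, Slerp
from plant import ctrl
def cur():
    o=ctrl.get_obs(); return np.array(o['tool_pos']),Ro.from_euler('xyz',o['orientation'],degrees=True)
def rot(z,x):
    z=np.array(z,float);z/=np.linalg.norm(z);x=np.array(x,float);x-=z*(x@z);x/=np.linalg.norm(x)
    return Ro.from_matrix(np.stack([x,np.cross(z,x),z],1))
def rows(p1,R1,jaw,n=None,f=0.9,frm=None,show=True):
    p0,R0=cur() if frm is None else frm
    p1=np.array(p1,float); w=(R0.inv()*R1).as_rotvec(); d=p1-p0
    if n is None:
        n=int(np.ceil(max(np.abs(w).max()/(.1*f),np.linalg.norm(w)/.16,np.linalg.norm(d)/(.04*f),1)))
    sl=Slerp([0,1],Ro.concatenate([R0,R1])); P,R=p0,R0; out=[]
    for k in range(1,n+1):
        Rg=sl(k/n);pg=p0+d*k/n
        wv=((R.inv()*Rg).as_rotvec()/.1).round(2); s=(R.inv().apply(pg-P)/.04).round(2)
        out.append(' '.join('%g'%(v+0) for v in [*wv,*s,jaw]))
        P=P+R.apply(s*.04);R=R*Ro.from_rotvec(wv*.1)
    if show:
        print('n',n)
        for k in range(0,n,8): print(';'.join(out[k:k+8]))
    return P,R
E
python3 - <<'E'
from plan import *
rows([.35,.2,.40],rot([0,0,-1],[1,0,0]),1)
E
```

```text
n 23
0.02 -0.29 -0.87 0.13 -0.28 0.13 1;0.03 -0.29 -0.86 0.16 -0.27 0.12 1;0.03 -0.3 -0.87 0.18 -0.25 0.12 1;0.02 -0.29 -0.86 0.21 -0.24 0.12 1;0.02 -0.29 -0.87 0.23 -0.21 0.11 1;0.03 -0.29 -0.86 0.26 -0.2 0.1 1;0.02 -0.3 -0.87 0.27 -0.17 0.09 1;0.03 -0.29 -0.86 0.29 -0.15 0.09 1
0.02 -0.29 -0.87 0.3 -0.12 0.08 1;0.03 -0.29 -0.86 0.31 -0.1 0.07 1;0.02 -0.29 -0.87 0.33 -0.06 0.06 1;0.03 -0.3 -0.86 0.33 -0.04 0.05 1;0.02 -0.29 -0.87 0.33 -0.01 0.05 1;0.03 -0.29 -0.86 0.33 0.01 0.03 1;0.02 -0.29 -0.87 0.33 0.05 0.02 1;0.03 -0.3 -0.86 0.33 0.08 0.02 1
0.02 -0.29 -0.87 0.32 0.1 0 1;0.03 -0.29 -0.86 0.31 0.13 -0.01 1;0.02 -0.29 -0.87 0.29 0.16 -0.01 1;0.03 -0.3 -0.86 0.28 0.18 -0.03 1;0.02 -0.29 -0.87 0.27 0.21 -0.03 1;0.03 -0.29 -0.86 0.24 0.22 -0.04 1;0.02 -0.29 -0.87 0.22 0.25 -0.05 1
```

```bash
python3 -m jog '0 -0.3 -0.9 0.1 -0.3 0.1 1;0 -0.3 -0.9 0.2 -0.3 0.1 1;0 -0.3 -0.9 0.2 -0.3 0.1 1;0 -0.3 -0.9 0.2 -0.2 0.1 1;0 -0.3 -0.9 0.2 -0.2 0.1 1;0 -0.3 -0.9 0.3 -0.2 0.1 1;0 -0.3 -0.9 0.3 -0.2 0.1 1;0 -0.3 -0.9 0.3 -0.2 0.1 1'; python3 log.py;python3 -m jog '0 -0.3 -0.9 0.3 -0.1 0.1 1;0 -0.3 -0.9 0.3 -0.1 0.1 1;0 -0.3 -0.9 0.3 0 0.1 1;0 -0.3 -0.9 0.3 0 0 1;0 -0.3 -0.9 0.3 0 0 1;0 -0.3 -0.9 0.3 0 0 1;0 -0.3 -0.9 0.3 0 0 1;0 -0.3 -0.9 0.3 0 0 1'; python3 log.py
cat > fit.py <<'E'
from kin import *
L=[json.loads(l) for l in open('log.jsonl')]
def res(v):
    t=v.reshape(6,3); return np.concatenate([(chain(q,t,(-1,-1))[1]-p)*1000 for q,p,o in L]+[v*.5])
def fit(): return least_squares(res,np.zeros(18)).x.reshape(6,3)
if __name__=='__main__':
    t=fit(); print(t.round(4).tolist()); print([(chain(q,t,(-1,-1))[1]-p).round(4).tolist() for q,p,o in L])
    np.save('t.npy',t)
E
python3 fit.py
```

```text
clock: 4.35
tool_pos: [0.2374, 0.3578, 0.3724]
orientation: [-168.6, -18.9, -75.8]
force: [0.4, 0.2, -0.1]
opening: 0.0876
{'clock': 4.35, 'joint_pos': [96.484, -2.089, -17.226, 13.789, -92.049, 7.977], 'tool_pos': [0.237, 0.358, 0.372], 'orientation': [-168.602, -18.878, -75.843], 'force': [0.417, 0.192, -0.095], 'opening': 0.08764376532572561}
clock: 5.35
tool_pos: [0.2978, 0.2825, 0.388]
orientation: [-179.6, -8.9, -32.1]
force: [0.3, 0.5, -0.5]
opening: 0.0876
{'clock': 5.35, 'joint_pos': [80.115, -10.957, -17.876, 8.409, -86.165, 67.013], 'tool_pos': [0.298, 0.282, 0.388], 'orientation': [-179.622, -8.913, -32.111], 'force': [0.347, 0.54, -0.503], 'opening': 0.08762212866375668}
[[0.0, -0.0, 0.1988], [0.0, -0.0, 0.6016], [0.2318, -0.0, 0.0], [0.2318, -0.0959, 0.0], [0.189, -0.0959, -0.0], [0.189, 0.0, 0.0]]
[[-0.0, -0.0, 0.0], [-0.0, -0.0, -0.0], [0.0, -0.0, 0.0], [-0.0, 0.0, -0.0], [0.0, 0.0, 0.0], [-0.0, -0.0, 0.0]]
```

```bash
cat > ik.py <<'E'
from kin import *
from plan import rot
t=np.load('t.npy'); lo=np.array([-176.03,-82.01,-58.28,-173.87,-174.79,-173.66])+3; hi=np.array([176.03,121.73,71.71,95.51,-.11,173.66])-3
def fk(q): return chain(q,t,(-1,-1))
def pts(q):
    ax=[(0,0,1),(0,1,0),(0,-1,0),(-1,0,0),(0,-1,0),(-1,0,0)]
    R=np.eye(3);p=np.zeros(3);o=[]
    for i in range(6):
        R=R@Ro.from_rotvec(np.array(ax[i])*q[i]*D).as_matrix(); p=p+R@t[i]; o.append(p.copy())
    # o[1]=elbow; wrist side point
    return o
def ik(p,R,seeds):
    Rm=R.as_matrix();best=[]
    def f(q):
        r,x=fk(q); return np.concatenate([(x-p)*10,(r-Rm).ravel()])
    for s in seeds:
        z=least_squares(f,np.clip(s,lo+.1,hi-.1),bounds=(lo,hi),x_scale=30,max_nfev=60)
        if np.abs(z.fun).max()<2e-3 and not any(np.abs(z.x-b).max()<2 for b in best): best.append(z.x)
    return best
mx=np.array([np.cos(2.47*D),np.sin(2.47*D),0]);my=np.array([-mx[1],mx[0],0])
C=np.array([.5242,.2200,0])
def groove(k): return C+mx*.035+my*(k-3)*.056+np.array([0,0,.098])
def pickR(phi,th,s):
    z=[np.cos(th*D)*np.cos(phi*D),np.cos(th*D)*np.sin(phi*D),-np.sin(th*D)]
    return rot(z,[-s*np.sin(phi*D),s*np.cos(phi*D),0])
def placeR(th,s,e):   # tool tilts to -e*mx
    z=np.cos(th*D)*np.array([0,0,-1])-np.sin(th*D)*e*mx
    return rot(z,s*my)
def u_tool(R): return R.inv().apply([0,0,1])
def link(th,s):
    "e,splace for a pick with s"
    u=u_tool(pickR(0,th,s))
    return [(e,sp) for e in(1,-1) for sp in (1,-1) if np.allclose(placeR(th,sp,e).apply(u),e*mx,atol=1e-6)]
E
cat > search.py <<'E'
from ik import *
import sys
rng=np.random.default_rng(0)
seeds=[np.array([a,b,c,d,e,f]) for a,b,c in((60,30,0),(-60,30,0),(0,-10,-20)) for d in(-120,-40,40) for e in(-90,-40) for f in(-90,0,90)]
seeds=[seeds[i] for i in rng.permutation(len(seeds))[:20]]
V={'A':(.5128,-.102),'B':(.515,-.1635),'C':(.504,-.353)}
th=20
print('link',link(th,1),link(th,-1))
for sp in(1,-1):
    for e in(1,-1):
        for k in(1,3,5):
            R=placeR(th,sp,e); g=groove(k)+e*mx*.008
            for q in ik(g+R.apply([0,0,.019]),R,seeds): print('place g%d s%d e%d'%(k,sp,e),q.round(0),'minz',[x[2].round(2) for x in pts(q)])
for n,v in V.items():
    for phi in range(-150,181,30):
        for s in(1,-1):
            R=pickR(phi,th,s)
            for q in ik(np.array([*v,.06])+R.apply([0,0,.019]),R,seeds): print('pick',n,phi,s,q.round(0),[x[2].round(2) for x in pts(q)])
E
time python3 search.py
```

```text
link [(1, 1), (-1, -1)] [(1, -1), (-1, 1)]
place g1 s1 e1 [ -20.   54.    3.  -73. -104.  -57.] minz [np.float64(0.2), np.float64(0.55), np.float64(0.38), np.float64(0.14), np.float64(0.08), np.float64(0.08)]
place g3 s1 e1 [-12.  52.  -2. -79. -98. -55.] minz [np.float64(0.2), np.float64(0.57), np.float64(0.38), np.float64(0.14), np.float64(0.08), np.float64(0.08)]
place g5 s1 e1 [ -3.  52.  -4. -86. -93. -54.] minz [np.float64(0.2), np.float64(0.57), np.float64(0.38), np.float64(0.13), np.float64(0.08), np.float64(0.08)]
place g1 s1 e-1 [ -20.   54.    3.  -72. -104.  -17.] minz [np.float64(0.2), np.float64(0.56), np.float64(0.38), np.float64(0.14), np.float64(0.08), np.float64(0.08)]
place g3 s1 e-1 [-12.  52.  -2. -79. -98. -15.] minz [np.float64(0.2), np.float64(0.57), np.float64(0.38), np.float64(0.13), np.float64(0.08), np.float64(0.08)]
place g5 s1 e-1 [ -3.  52.  -5. -85. -93. -14.] minz [np.float64(0.2), np.float64(0.57), np.float64(0.38), np.float64(0.13), np.float64(0.08), np.float64(0.08)]
place g1 s-1 e1 [ 53.  59. -21.  40. -98.  27.] minz [np.float64(0.2), np.float64(
[... 9848 characters left out ...]
float64(0.05), np.float64(0.05)]
pick C 120 -1 [-69.  54.  -6. -82. -95. -99.] [np.float64(0.2), np.float64(0.55), np.float64(0.35), np.float64(0.1), np.float64(0.05), np.float64(0.05)]
pick C 150 1 [  9.  58. -31.  51. -90.  71.] [np.float64(0.2), np.float64(0.52), np.float64(0.28), np.float64(0.05), np.float64(0.05), np.float64(0.05)]
pick C 150 -1 [ -60.   60.   16.  -68. -111. -112.] [np.float64(0.2), np.float64(0.5), np.float64(0.34), np.float64(0.12), np.float64(0.05), np.float64(0.05)]
pick C 180 -1 [ -50.   67.   37.  -59. -131. -118.] [np.float64(0.2), np.float64(0.43), np.float64(0.31), np.float64(0.12), np.float64(0.05), np.float64(0.05)]
real	1m15.990s
user	1m14.114s
sys	0m0.133s
```

```bash
python3 - <<'E'
s=open('ik.py').read()
s=s.replace("def fk(q): return chain(q,t,(-1,-1))","RT=np.array([[0,0,1.],[0,1,0],[-1,0,0]])\ndef fk(q):\n    R,p=chain(q,t,(-1,-1)); return R@RT,p")
open('ik.py','w').write(s)
s=open('search.py').read().replace("[x[2].round(2) for x in pts(q)]","*[str(x.round(2)) for x in pts(q)[1:5]]")
s=s.replace("range(-150,181,30)","range(-90,121,30)")
open('search.py','w').write(s)
E
python3 search.py
```

```text
link [(1, 1), (-1, -1)] [(1, -1), (-1, 1)]
place g1 s1 e1 [  25.   31.   -3.   -8.  -75. -109.] minz [0.28 0.13 0.72] [0.45 0.21 0.59] [0.66 0.2  0.45] [0.63 0.11 0.26]
place g3 s1 e1 [  33.   33.    1.  -10.  -76. -117.] minz [0.27 0.18 0.71] [0.44 0.29 0.59] [0.65 0.31 0.45] [0.63 0.22 0.26]
place g5 s1 e1 [  41.   36.    8.  -12.  -78. -124.] minz [0.27 0.23 0.69] [0.42 0.36 0.58] [0.63 0.42 0.45] [0.62 0.34 0.26]
place g1 s-1 e1 [ 25.  31.  -3.  -8. -75.  71.] minz [0.28 0.13 0.72] [0.45 0.21 0.59] [0.66 0.2  0.45] [0.63 0.11 0.26]
place g3 s-1 e1 [ 33.  33.   1. -10. -76.  63.] minz [0.27 0.18 0.71] [0.44 0.29 0.59] [0.65 0.31 0.45] [0.63 0.22 0.26]
place g5 s-1 e1 [ 41.  36.   8. -12. -78.  56.] minz [0.27 0.23 0.69] [0.42 0.36 0.58] [0.63 0.42 0.45] [0.62 0.34 0.26]
place g3 s-1 e-1 [ 41.  12. -52.  51. -16.   3.] minz [0.1  0.08 0.79] [0.17 0.15 0.58] [0.34 0.22 0.4 ] [0.49 0.22 0.26]
place g5 s-1 e-1 [ 53.  17. -44.  45. -22.  -1.] minz [0.11 0.14 0.77] [0.17 0.23 0.57] [0.33 0.32 0.4 ] [0.49 0.33 0.26]
pick A -90 1 [ 36.  42. -49.  54. -70.  90.] [0.32 0.24 0.65] [0.32 0.24
[... 3564 characters left out ...]
0.45] [ 0.4  -0.66  0.25] [ 0.42 -0.49  0.12]
pick C 60 -1 [ -55.   49.   11.  -59.  -96. -136.] [ 0.26 -0.37  0.6 ] [ 0.37 -0.52  0.45] [ 0.4  -0.66  0.25] [ 0.42 -0.49  0.12]
pick C 90 1 [ -45.   57.   28.  -47. -115.   47.] [ 0.36 -0.36  0.53] [ 0.5  -0.5   0.42] [ 0.57 -0.67  0.24] [ 0.5  -0.51  0.12]
pick C 90 -1 [ -45.   57.   28.  -47. -115. -133.] [ 0.36 -0.36  0.53] [ 0.5  -0.5   0.42] [ 0.57 -0.67  0.24] [ 0.5  -0.51  0.12]
pick C 120 1 [ -34.   63.   39.  -32. -129.   59.] [ 0.45 -0.3   0.47] [ 0.62 -0.42  0.37] [ 0.74 -0.59  0.23] [ 0.58 -0.49  0.12]
pick C 120 -1 [ -34.   63.   39.  -32. -129. -121.] [ 0.45 -0.3   0.47] [ 0.62 -0.42  0.37] [ 0.74 -0.59  0.23] [ 0.58 -0.49  0.12]
```

```bash
cat > path.py <<'E'
from ik import *
from plan import *
G=np.array([0,0,.019])
def qnow(): return np.array(ctrl.get_obs()['joint_pos'])
def track(way,jaw=1,f=0.9,show=True):
    "way: list of (grasp point, R[,n])"
    p,R=cur(); q=qnow(); lo2,hi2=lo,hi
    for w in way:
        pg,R1=np.array(w[0],float),w[1]; p1=pg+R1.apply(G)
        n=w[2] if len(w)>2 else None
        p2,R2=rows(p1,R1,jaw,n=n,f=f,frm=(p,R),show=show)
        sl=Slerp([0,1],Ro.concatenate([R,R1])); N=12; mz=9; ms=0;bad=''
        for k in range(1,N+1):
            s=ik(p+(p1-p)*k/N,sl(k/N),[q])
            if not s: bad+=' noIK@%d'%k; continue
            ms=max(ms,np.abs(s[0]-q).max());q=s[0];mz=min(mz,min(x[2] for x in pts(q)[1:4]))
        print('  end grasp',pg.round(3),'q',q.round(0),'maxstep/12 %.0f'%ms,'minz %.2f'%mz,bad,'wrist',pts(q)[3].round(2))
        p,R=p2,R2
E
python3 - <<'E'
from path import *
C=np.array([.504,-.353,.06]);R=pickR(90,20,1);z=R.apply([0,0,1])
track([([.42,0.0,.38],placeR(0,1,1)),([.50,-.42,.25],R),(C-z*.1,R)])
print()
track([([.42,0.0,.38],R),([.50,-.42,.25],R),(C-z*.1,R)],show=False)
E
```

```text
n 25
0.07 -0.04 -0.87 0.25 0.17 0.06 1;0.06 -0.04 -0.86 0.23 0.2 0.07 1;0.07 -0.04 -0.87 0.21 0.22 0.06 1;0.06 -0.03 -0.87 0.19 0.23 0.06 1;0.07 -0.04 -0.87 0.18 0.25 0.05 1;0.07 -0.04 -0.86 0.15 0.26 0.06 1;0.06 -0.04 -0.87 0.12 0.28 0.05 1;0.07 -0.04 -0.87 0.11 0.29 0.05 1
0.06 -0.04 -0.87 0.08 0.29 0.04 1;0.07 -0.03 -0.86 0.05 0.3 0.05 1;0.07 -0.04 -0.87 0.03 0.31 0.04 1;0.06 -0.04 -0.87 0 0.3 0.04 1;0.07 -0.04 -0.87 -0.03 0.31 0.04 1;0.07 -0.04 -0.86 -0.05 0.3 0.03 1;0.06 -0.04 -0.87 -0.08 0.3 0.04 1;0.07 -0.03 -0.87 -0.11 0.29 0.03 1
0.06 -0.04 -0.87 -0.12 0.28 0.03 1;0.07 -0.04 -0.86 -0.16 0.26 0.03 1;0.07 -0.04 -0.87 -0.17 0.26 0.03 1;0.06 -0.04 -0.87 -0.2 0.23 0.03 1;0.07 -0.04 -0.87 -0.21 0.22 0.03 1;0.06 -0.04 -0.86 -0.24 0.2 0.03 1;0.07 -0.03 -0.87 -0.25 0.18 0.02 1;0.07 -0.04 -0.87 -0.26 0.16 0.03 1
0.06 -0.04 -0.87 -0.28 0.14 0.03 1
  end grasp [0.42 0.   0.38] q [ 51. -15. -20.   3. -82. 169.] maxstep/12 16 minz 0.74  noIK@8 noIK@9 noIK@10 noIK@11 noIK@12 wrist [0.27 0.17 0.74]
n 15
-0.64 0.62 -0.88 -0.68 0.1 0.2 1;-0.64 0.61 -0.88 -0.69 0.04 0.15 1;-0.65 0.61 -0.88 -0.
[... 664 characters left out ...]
0 -0.02 -0.78 0.14 1;0 0 0 -0.02 -0.78 0.14 1;0 0 0 -0.02 -0.78 0.14 1;0 0 0 -0.02 -0.77 0.14 1;0 0 0 -0.02 -0.78 0.14 1
  end grasp [ 0.504 -0.447  0.094] q [ 143.  -78.  -22.   11. -146.  145.] maxstep/12 0 minz 9.00  noIK@1 noIK@2 noIK@3 noIK@4 noIK@5 noIK@6 noIK@7 noIK@8 noIK@9 noIK@10 noIK@11 noIK@12 wrist [ 0.33 -0.13  0.72]

  end grasp [0.42 0.   0.38] q [ -29.   12.   -3.  -61. -110.   26.] maxstep/12 11 minz 0.58  wrist [ 0.46 -0.31  0.58]
  end grasp [ 0.5  -0.42  0.25] q [ -50.   50.   43.  -55. -132.   30.] maxstep/12 6 minz 0.45  wrist [ 0.55 -0.73  0.45]
  end grasp [ 0.504 -0.447  0.094] q [ -49.   61.   43.  -48. -125.   41.] maxstep/12 1 minz 0.29  wrist [ 0.57 -0.76  0.29]
```

Run:
```python
from path import *
C=np.array([.504,-.353,.06]);R=pickR(90,20,1);z=R.apply([0,0,1])
track([([.42,0.0,.38],R),([.50,-.42,.25],R),(C-z*.1,R)],f=.95)
```

```text
n 24
-0.26 -0.66 0.91 0.25 0.17 0.05 1;-0.26 -0.67 0.91 0.26 0.14 0.04 1;-0.26 -0.66 0.91 0.28 0.11 0.03 1;-0.25 -0.67 0.91 0.3 0.09 0.01 1;-0.26 -0.66 0.91 0.29 0.07 -0.01 1;-0.26 -0.66 0.91 0.3 0.03 -0.03 1;-0.26 -0.67 0.91 0.3 0.01 -0.05 1;-0.26 -0.66 0.91 0.3 -0.02 -0.06 1
-0.26 -0.67 0.92 0.29 -0.04 -0.09 1;-0.26 -0.66 0.91 0.28 -0.06 -0.11 1;-0.25 -0.66 0.91 0.26 -0.09 -0.12 1;-0.26 -0.67 0.91 0.24 -0.1 -0.15 1;-0.26 -0.66 0.91 0.23 -0.13 -0.16 1;-0.26 -0.66 0.91 0.2 -0.13 -0.18 1;-0.26 -0.67 0.91 0.17 -0.15 -0.2 1;-0.26 -0.66 0.91 0.15 -0.16 -0.22 1
-0.26 -0.67 0.91 0.12 -0.17 -0.22 1;-0.26 -0.66 0.91 0.08 -0.17 -0.24 1;-0.25 -0.66 0.91 0.06 -0.17 -0.25 1;-0.26 -0.67 0.91 0.02 -0.16 -0.25 1;-0.26 -0.66 0.91 0 -0.16 -0.26 1;-0.26 -0.67 0.91 -0.04 -0.16 -0.26 1;-0.26 -0.66 0.91 -0.07 -0.14 -0.26 1;-0.26 -0.66 0.91 -0.1 -0.12 -0.26 1
  end grasp [0.42 0.   0.38] q [ -29.   12.   -3.  -61. -110.   26.] maxstep/12 11 minz 0.58  wrist [ 0.46 -0.31  0.58]
n 12
0 0 0 -0.17 -0.55 -0.73 1;0 0 0 -0.16 -0.56 -0.73 1;0 0 0 -0.17 -0.55 -0.73 1;0 0 0 -0.17 -0.55 -0.73 1;0 0 0 -0.16 -0.56 -0.73 1;0 0 0 -0.17 -0.55 -0.73 1;0 0 0 -0.16 -0.56 -0.73 1;0 0 0 -0.17 -0.55 -0.73 1
0 0 0 -0.17 -0.55 -0.73 1;0 0 0 -0.16 -0.56 -0.72 1;0 0 0 -0.17 -0.55 -0.73 1;0 0 0 -0.17 -0.55 -0.73 1
  end grasp [ 0.5  -0.42  0.25] q [ -50.   50.   43.  -55. -132.   30.] maxstep/12 6 minz 0.45  wrist [ 0.55 -0.73  0.45]
n 5
0 0 0 -0.02 -0.78 0.14 1;0 0 0 -0.02 -0.78 0.14 1;0 0 0 -0.02 -0.78 0.14 1;0 0 0 -0.02 -0.78 0.14 1;0 0 0 -0.02 -0.77 0.13 1
  end grasp [ 0.504 -0.447  0.094] q [ -49.   61.   43.  -48. -125.   41.] maxstep/12 1 minz 0.29  wrist [ 0.57 -0.76  0.29]
```

```bash
python3 -m jog '-0.26 -0.66 0.91 0.25 0.17 0.05 1;-0.26 -0.66 0.91 0.26 0.14 0.04 1;-0.26 -0.66 0.91 0.28 0.11 0.03 1;-0.26 -0.66 0.91 0.3 0.09 0 1;-0.26 -0.66 0.91 0.3 0.07 0 1;-0.26 -0.66 0.91 0.3 0.03 -0.03 1;-0.26 -0.66 0.91 0.3 0 -0.05 1;-0.26 -0.66 0.91 0.3 -0.02 -0.06 1'; python3 -m jog '-0.26 -0.66 0.91 0.29 -0.04 -0.09 1;-0.26 -0.66 0.91 0.28 -0.06 -0.11 1;-0.26 -0.66 0.91 0.26 -0.09 -0.12 1;-0.26 -0.66 0.91 0.24 -0.1 -0.15 1;-0.26 -0.66 0.91 0.23 -0.13 -0.16 1;-0.26 -0.66 0.91 0.2 -0.13 -0.18 1;-0.26 -0.66 0.91 0.17 -0.15 -0.2 1;-0.26 -0.66 0.91 0.15 -0.16 -0.22 1'; python3 -m jog '-0.26 -0.66 0.91 0.12 -0.17 -0.22 1;-0.26 -0.66 0.91 0.08 -0.17 -0.24 1;-0.26 -0.66 0.91 0.06 -0.17 -0.25 1;-0.26 -0.66 0.91 0.02 -0.16 -0.25 1;-0.26 -0.66 0.91 0 -0.16 -0.26 1;-0.26 -0.66 0.91 -0.04 -0.16 -0.26 1;-0.26 -0.66 0.91 -0.07 -0.14 -0.26 1;-0.26 -0.66 0.91 -0.1 -0.12 -0.26 1';python3 log.py
python3 - <<'E'
from path import *
C=np.array([.504,-.353,.06]);R=pickR(90,20,1);z=R.apply([0,0,1])
track([([.50,-.42,.25],R),(C-z*.1,R)],f=.95)
E
```

```text
clock: 6.35
tool_pos: [0.339, 0.1941, 0.383]
orientation: [164.2, 16.8, -77.5]
force: [-0.0, -0.4, -0.3]
opening: 0.0872
clock: 7.35
tool_pos: [0.3795, 0.1055, 0.3788]
orientation: [132.5, 20.9, -132.0]
force: [-0.0, 1.1, 0.6]
opening: 0.0875
clock: 8.35
tool_pos: [0.4202, 0.0172, 0.3743]
orientation: [110.3, -0.1, 180.0]
force: [0.5, 0.3, -0.0]
opening: 0.0879
{'clock': 8.35, 'joint_pos': [-28.856, 12.092, -2.774, -61.159, -110.406, 25.31], 'tool_pos': [0.42, 0.017, 0.374], 'orientation': [110.336, -0.137, 179.982], 'force': [0.488, 0.266, -0.002], 'opening': 0.08789797859711618}
n 12
0 0 0 -0.17 -0.56 -0.72 1;-0.01 0 0 -0.16 -0.56 -0.73 1;0 0 -0.01 -0.17 -0.56 -0.72 1;-0.01 0 0 -0.17 -0.55 -0.73 1;0 0 0 -0.16 -0.56 -0.72 1;-0.01 0 0 -0.17 -0.56 -0.73 1;0 0 0 -0.17 -0.56 -0.73 1;-0.01 0 -0.01 -0.16 -0.55 -0.72 1
0 0 0 -0.17 -0.56 -0.73 1;-0.01 0 0 -0.17 -0.55 -0.73 1;0 0 0 -0.16 -0.56 -0.72 1;-0.01 -0.01 0 -0.17 -0.56 -0.73 1
  end grasp [ 0.5  -0.42  0.25] q [ -50.   50.   43.  -55. -132.   30.] maxstep/12 6 minz 0.45  wrist [ 0.55 -0.73  0.45]
n 5
0 0 0 -0.02 -0.78 0.14 1;0 0 0 -0.02 -0.77 0.14 1;0 0 0 -0.02 -0.78 0.14 1;0 0 0 -0.02 -0.78 0.14 1;0 0 0 -0.02 -0.78 0.14 1
  end grasp [ 0.504 -0.447  0.094] q [ -49.   61.   43.  -48. -125.   41.] maxstep/12 1 minz 0.29  wrist [ 0.57 -0.76  0.29]
```

```bash
python3 -m jog '0 0 0 -0.17 -0.56 -0.73 1;0 0 0 -0.17 -0.56 -0.73 1;0 0 0 -0.17 -0.56 -0.73 1;0 0 0 -0.17 -0.56 -0.73 1;0 0 0 -0.17 -0.56 -0.73 1;0 0 0 -0.17 -0.56 -0.73 1;0 0 0 -0.17 -0.56 -0.73 1;0 0 0 -0.17 -0.56 -0.73 1'; python3 -m jog '0 0 0 -0.17 -0.56 -0.73 1;0 0 0 -0.17 -0.56 -0.73 1;0 0 0 -0.17 -0.56 -0.73 1;0 0 0 -0.17 -0.56 -0.73 1';python3 -m jog '0 0 0 0 -0.78 0.14 1;0 0 0 0 -0.78 0.14 1;0 0 0 0 -0.78 0.14 1;0 0 0 0 -0.78 0.14 1;0 0 0 0 -0.78 0.14 1'
python3 - <<'E'
from path import *
from look import *
C=np.array([.504,-.353,.06]);R=pickR(90,20,1);z=R.apply([0,0,1])
for c in('top','scene'):
    p,d=snap(c,c+'2.png'); vials(cloud(c,d),.09,.108)
track([(C-z*.1,R),(C,R)],f=.6)
E
```

```text
clock: 9.35
tool_pos: [0.4754, -0.2647, 0.2872]
orientation: [110.4, -0.0, -179.8]
force: [-0.8, 1.1, 0.5]
opening: 0.0874
clock: 9.85
tool_pos: [0.503, -0.4052, 0.2438]
orientation: [110.4, -0.0, -179.8]
force: [0.3, -0.2, -0.2]
opening: 0.0875
clock: 10.48
tool_pos: [0.5029, -0.4323, 0.0868]
orientation: [110.4, -0.0, -179.8]
force: [0.6, -0.1, 0.3]
opening: 0.0875
vial blob n=38 med [ 0.5571 -0.4361  0.1   ] min [ 0.5473 -0.4494  0.0904] max [ 0.5631 -0.4272  0.1069] [408. 203.]
vial blob n=60 med [ 0.5149 -0.1631  0.099 ] min [ 0.505  -0.1747  0.0934] max [ 0.5251 -0.1515  0.1043] [312. 218.]
vial blob n=62 med [ 0.5115 -0.1012  0.0985] min [ 0.5001 -0.1124  0.0946] max [ 0.5225 -0.0901  0.1041] [290. 220.]
vial blob n=68 med [ 0.5039 -0.3521  0.0985] min [ 0.4926 -0.3668  0.0907] max [ 0.5155 -0.3416  0.1048] [379. 222.]
vial blob n=37 med [ 0.4519 -0.4388  0.0961] min [ 0.4412 -0.4491  0.0904] max [ 0.4594 -0.4264  0.1036] [206.  88.]
vial blob n=39 med [ 0.5542 -0.4386  0.0965] min [ 0.5461 -0.45    0.0904] max [ 0.5625 -0.4271  0.1023] [177.  98.]
vial blob n=57 med [ 0.5058 -0.3522  0.0999] min [ 0.4921 -0.3693  0.09  ] max [ 0.516  -0.3376  0.1028] [206. 104.]
vial blob n=65 med [ 0.5184 -0.1637  0.0995] min [ 0.5018 -0.1779  0.0906] max [ 0.5276 -0.154   0.1041] [239. 135.]
vial blob n=73 med [ 0.5151 -0.1017  0.0997] min [ 0.5006 -0.1163  0.0905] max [ 0.5246 -0.0924  0.1032] [254. 146.]
n 1
0 -0.04 -0.04 -0.05 0.11 0.01 1
  end grasp [ 0.504 -0.447  0.094] q [ -49.   61.   43.  -48. -125.   41.] maxstep/12 0 minz 0.28  wrist [ 0.57 -0.76  0.29]
n 5
0 0 0 0 0 0.5 1;0 0 0 0 0 0.5 1;0 0 0 0 0 0.5 1;0 0 0 0 0 0.5 1;0 0 0 0 0 0.5 1
  end grasp [ 0.504 -0.353  0.06 ] q [ -45.   57.   28.  -47. -115.   47.] maxstep/12 1 minz 0.24  wrist [ 0.57 -0.67  0.24]
```

View pics/scene2.png

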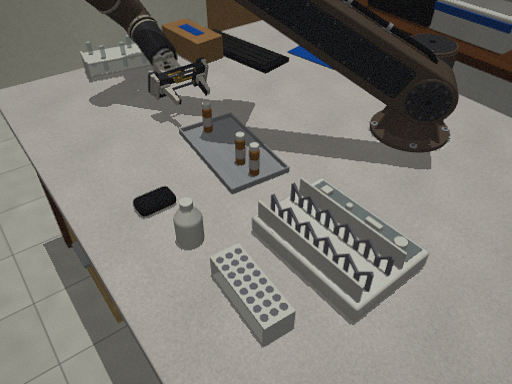

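The scene view shows the open gripper at about (180,78), facing the far vial at (207,118). All three vials are where they were. I'll advance and grip.

```bash
python3 -m jog '0 0 0 -0.04 0.1 0.5 1;0 0 0 0 0 0.5 1;0 0 0 0 0 0.5 1;0 0 0 0 0 0.5 1;0 0 0 0 0 0.5 1;0 0 0 0 0 0 1'; python3 -m jog '0 0 0 0 0 0 -1;0 0 0 0 0 0 -1;0 0 0 0 0 0 -1;0 0 0 0 0 0 -1;0 0 0 0 0 0 -1;0 0 0 0 0 0 -1';python3 log.py;  python3 - <<'E'
from look import *
for c in('top','scene'):
    p,d=snap(c,c+'3.png')
cv2.imwrite('pics/s3z.png',cv2.resize(cv2.imread('pics/scene3.png')[60:200,130:320],None,fx=4,fy=4))
E
```

```text
clock: 11.32
tool_pos: [0.5046, -0.3359, 0.0585]
orientation: [110.4, 0.0, -179.8]
force: [-0.2, 0.2, -0.2]
opening: 0.0875
clock: 12.08
tool_pos: [0.5042, -0.337, 0.0574]
orientation: [110.4, -0.0, -179.8]
force: [0.8, 0.7, 0.0]
opening: 0.0334
{'clock': 12.075, 'joint_pos': [-45.032, 56.607, 28.654, -46.844, -115.113, 46.563], 'tool_pos': [0.504, -0.337, 0.057], 'orientation': [110.374, -0.012, -179.835], 'force': [0.777, 0.73, 0.029], 'opening': 0.033382222486535995}
```

View pics/s3z.png

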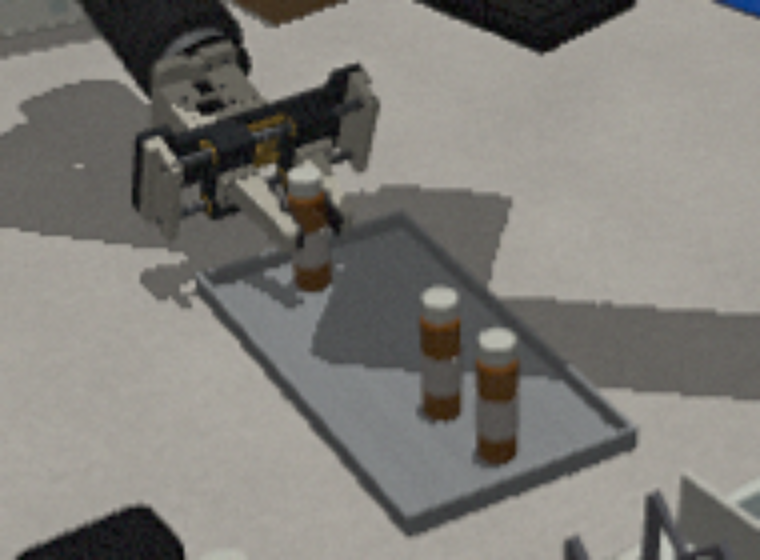

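```bash
python3 -m jog '0 0 0 0 0 0 -1;0 0 0 0 0 0 -1;0 0 0 0 0 0 -1'; python3 -m jog '0 0 0 0 0.5 -0.18 -1;0 0 0 0 0.6 -0.2 -1;0 0 0 0 0.8 -0.3 -1';python3 log.py
python3 - <<'E'
from path import *
R=pickR(90,20.4,1);P=placeR(20.4,1,1);g=groove(5)+mx*.0125
print(g)
track([([.5,-.30,.30],R),([.5,0.1,.32],P),(g+[0,0,.06],P)],-1,f=.95)
E
```

```text
clock: 12.55
tool_pos: [0.5042, -0.337, 0.0574]
orientation: [110.4, -0.0, -179.8]
force: [0.6, 0.2, -0.5]
opening: 0.0275
clock: 12.92
tool_pos: [0.5042, -0.336, 0.1405]
orientation: [110.4, 0.0, -179.8]
force: [0.9, 0.2, 0.0]
opening: 0.0272
{'clock': 12.925, 'joint_pos': [-45.349, 51.057, 29.572, -49.067, -119.644, 41.422], 'tool_pos': [0.504, -0.336, 0.14], 'orientation': [110.407, 0.016, -179.816], 'force': [0.883, 0.168, 0.045], 'opening': 0.027160115716752194}
[0.56682909 0.33394302 0.098     ]
n 5
0 -0.01 0 0.02 0.81 -0.01 -1;0 0 0.01 0.02 0.81 -0.02 -1;0 -0.01 0 0.02 0.81 -0.01 -1;0 0 0 0.02 0.81 -0.02 -1;0 -0.01 0 0.02 0.81 -0.01 -1
  end grasp [ 0.5 -0.3  0.3] q [ -44.   39.   28.  -55. -125.   31.] maxstep/12 1 minz 0.35  wrist [ 0.55 -0.61  0.5 ]
n 16
0.77 -0.43 0.95 0.01 0.22 0.55 -1;0.77 -0.44 0.94 0.06 0.26 0.54 -1;0.77 -0.43 0.95 0.1 0.29 0.51 -1;0.76 -0.43 0.95 0.16 0.32 0.48 -1;0.77 -0.43 0.94 0.21 0.34 0.45 -1;0.77 -0.44 0.95 0.25 0.34 0.41 -1;0.77 -0.43 0.95 0.31 0.35 0.37 -1;0.77 -0.43 0.94 0.36 0.35 0.33 -1
0.76 -0.44 0.95 0.4 0.33 0.29 -1;0.77 -0.43 0.94 0.45 0.32 0.24 -1;0.77 -0.43 0.95 0.48 0.29 0.2 -1;0.77 -0.44 0.95 0.52 0.25 0.16 -1;0.77 -0.43 0.94 0.54 0.22 0.12 -1;0.77 -0.43 0.95 0.57 0.17 0.08 -1;0.77 -0.43 0.95 0.58 0.12 0.04 -1;0.76 -0.44 0.94 0.59 0.06 0.01 -1
  end grasp [0.5  0.1  0.32] q [  27.   15.    3.   -8.  -97. -114.] maxstep/12 16 minz 0.54  wrist [0.58 0.19 0.67]
n 8
0 0 0 0.72 0.4 0.39 -1;0 0 0 0.72 0.4 0.39 -1;0 0 0 0.72 0.41 0.39 -1;0 0 0 0.73 0.4 0.39 -1;0 0 0 0.72 0.4 0.4 -1;0 0 0 0.72 0.4 0.39 -1;0 0 0 0.72 0.4 0.39 -1;0 0 0 0.72 0.41 0.39 -1
  end grasp [0.567 0.334 0.158] q [  40.   33.   12.  -12.  -85. -125.] maxstep/12 2 minz 0.51  wrist [0.64 0.42 0.51]
```

```bash
python3 -m jog '0 0 0 0.02 0.81 -0.02 -1;0 0 0 0.02 0.81 -0.02 -1;0 0 0 0.02 0.81 -0.02 -1;0 0 0 0.02 0.81 -0.02 -1;0 0 0 0.02 0.81 -0.02 -1';python3 log.py
python3 - <<'E'
from path import *
R=pickR(90,20.4,1);P=placeR(20.4,1,1);g=groove(5)+mx*.0125
track([([.5,0.1,.32],P,24),(g+[0,0,.06],P)],-1,f=.95)
E
```

```text
clock: 13.55
tool_pos: [0.4997, -0.2829, 0.2949]
orientation: [110.5, 0.1, -179.8]
force: [1.0, -0.4, -0.1]
opening: 0.0272
{'clock': 13.55, 'joint_pos': [-44.08, 38.725, 28.051, -55.256, -125.248, 30.561], 'tool_pos': [0.5, -0.283, 0.295], 'orientation': [110.517, 0.115, -179.804], 'force': [0.961, -0.444, -0.064], 'opening': 0.0271723925433624}
n 24
0.51 -0.29 0.63 0.01 0.15 0.37 -1;0.51 -0.29 0.64 0.02 0.16 0.36 -1;0.51 -0.28 0.63 0.05 0.18 0.36 -1;0.52 -0.29 0.63 0.07 0.2 0.34 -1;0.51 -0.29 0.63 0.09 0.2 0.33 -1;0.51 -0.29 0.64 0.11 0.22 0.31 -1;0.51 -0.29 0.63 0.14 0.22 0.3 -1;0.51 -0.29 0.63 0.16 0.24 0.28 -1
0.51 -0.28 0.63 0.18 0.23 0.27 -1;0.52 -0.29 0.64 0.2 0.23 0.25 -1;0.51 -0.29 0.63 0.23 0.24 0.23 -1;0.51 -0.29 0.63 0.25 0.23 0.21 -1;0.51 -0.29 0.64 0.26 0.22 0.2 -1;0.51 -0.28 0.63 0.29 0.22 0.17 -1;0.51 -0.29 0.63 0.3 0.2 0.16 -1;0.51 -0.29 0.63 0.33 0.19 0.13 -1
0.52 -0.29 0.64 0.33 0.18 0.12 -1;0.51 -0.29 0.63 0.35 0.16 0.1 -1;0.51 -0.28 0.63 0.37 0.15 0.08 -1;0.51 -0.29 0.64 0.37 0.12 0.06 -1;0.51 -0.29 0.63 0.38 0.11 0.05 -1;0.51 -0.29 0.63 0.39 0.08 0.03 -1;0.51 -0.29 0.63 0.4 0.05 0.01 -1;0.52 -0.29 0.64 0.39 0.04 0.01 -1
  end grasp [0.5  0.1  0.32] q [  27.   15.    3.   -8.  -97. -114.] maxstep/12 16 minz 0.54  wrist [0.58 0.19 0.67]
n 8
0 0 0 0.72 0.4 0.39 -1;0 0 0 0.72 0.4 0.39 -1;0 0 0 0.73 0.4 0.39 -1;0 0 0 0.72 0.4 0.39 -1;0 0 0 0.72 0.41 0.39 -1;0 0 0 0.72 0.4 0.39 -1;0 0 0 0.72 0.4 0.39 -1;0 0 0 0.73 0.4 0.39 -1
  end grasp [0.567 0.334 0.158] q [  40.   33.   12.  -12.  -85. -125.] maxstep/12 2 minz 0.51  wrist [0.64 0.42 0.51]
```

```bash
python3 -m jog '0.51 -0.29 0.63 0.01 0.15 0.37 -1;0.51 -0.29 0.63 0.02 0.16 0.36 -1;0.51 -0.29 0.63 0.05 0.18 0.36 -1;0.51 -0.29 0.63 0.07 0.2 0.34 -1;0.51 -0.29 0.63 0.09 0.2 0.33 -1;0.51 -0.29 0.63 0.11 0.22 0.31 -1;0.51 -0.29 0.63 0.14 0.22 0.3 -1;0.51 -0.29 0.63 0.16 0.24 0.28 -1'
python3 -m jog '0.51 -0.29 0.63 0.18 0.23 0.27 -1;0.51 -0.29 0.63 0.2 0.23 0.25 -1;0.51 -0.29 0.63 0.23 0.24 0.23 -1;0.51 -0.29 0.63 0.25 0.23 0.21 -1;0.51 -0.29 0.63 0.26 0.22 0.2 -1;0.51 -0.29 0.63 0.29 0.22 0.17 -1;0.51 -0.29 0.63 0.3 0.2 0.16 -1;0.51 -0.29 0.63 0.33 0.19 0.13 -1'
python3 -m jog '0.51 -0.29 0.63 0.33 0.18 0.12 -1;0.51 -0.29 0.63 0.35 0.16 0.1 -1;0.51 -0.29 0.63 0.37 0.15 0.08 -1;0.51 -0.29 0.63 0.37 0.12 0.06 -1;0.51 -0.29 0.63 0.38 0.11 0.05 -1;0.51 -0.29 0.63 0.39 0.08 0.03 -1;0.51 -0.29 0.63 0.4 0.05 0 -1;0.51 -0.29 0.63 0.4 0.04 0 -1';python3 log.py
python3 - <<'E'
from path import *
from look import *
snap('scene','scene4.png')
P=placeR(20.4,1,1);g=groove(5)+mx*.0125
track([(g+[0,0,.06],P)],-1,f=.95)
E
```

```text
clock: 14.55
tool_pos: [0.4977, -0.1552, 0.2971]
orientation: [138.5, -16.4, 152.7]
force: [1.2, -0.1, 0.0]
opening: 0.0272
clock: 15.55
tool_pos: [0.4952, -0.0276, 0.2998]
orientation: [171.9, -16.5, 119.8]
force: [0.3, -0.4, -0.3]
opening: 0.0274
clock: 16.55
tool_pos: [0.4934, 0.1001, 0.3028]
orientation: [-160.0, -0.1, 92.5]
force: [-0.5, 0.1, 0.2]
opening: 0.0269
{'clock': 16.55, 'joint_pos': [27.068, 14.841, 3.008, -8.318, -96.365, -114.185], 'tool_pos': [0.493, 0.1, 0.303], 'orientation': [-160.01, -0.097, 92.463], 'force': [-0.508, 0.098, 0.176], 'opening': 0.026922945798007365}
n 8
0 0 0 0.72 0.4 0.39 -1;0.01 0 0 0.71 0.39 0.39 -1;0 0 -0.01 0.72 0.4 0.39 -1;0 0 0 0.71 0.4 0.39 -1;0.01 0 0 0.72 0.4 0.39 -1;0 0 0 0.71 0.4 0.39 -1;0.01 0 -0.01 0.72 0.39 0.39 -1;0 0 0 0.71 0.4 0.39 -1
  end grasp [0.567 0.334 0.158] q [  40.   33.   12.  -12.  -85. -125.] maxstep/12 2 minz 0.51  wrist [0.64 0.42 0.51]
```

View pics/scene4.png

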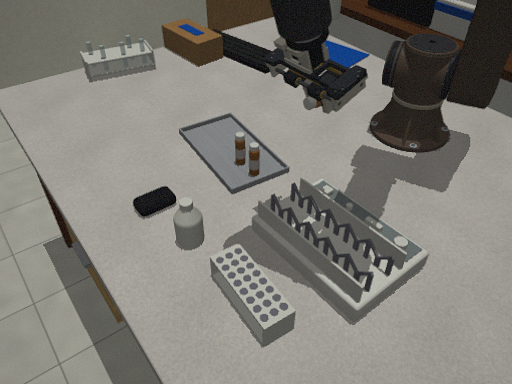

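The scene view shows the gripper at (320,85) carrying the vial level, with the cap at (311,101). Two vials are still standing at (240,148) and (254,158).

```bash
python3 -m jog '0 0 0 0.72 0.4 0.39 -1;0 0 0 0.72 0.4 0.39 -1;0 0 0 0.72 0.4 0.39 -1;0 0 0 0.72 0.4 0.39 -1;0 0 0 0.71 0.4 0.39 -1;0 0 0 0.71 0.4 0.39 -1;0 0 0 0.71 0.4 0.39 -1;0 0 0 0.71 0.4 0.39 -1';python3 log.py
python3 - <<'E'
from path import *
from look import *
p,d=snap('scene','scene5.png')
cv2.imwrite('pics/s5z.png',cv2.resize(p[140:330,220:450,::-1],None,fx=3,fy=3))
p,d=snap('top','top5.png')
cv2.imwrite('pics/t5z.png',cv2.resize(p[140:280,110:310,::-1],None,fx=3.5,fy=3.5))
P=placeR(20.4,1,1);g=groove(5)+mx*.0125
track([(g+[0,0,.06],P),(g+[0,0,.001],P)],-1,f=.3)
E
```

```text
clock: 17.6
tool_pos: [0.5607, 0.3338, 0.1375]
orientation: [-159.9, -0.1, 92.6]
force: [-0.0, -0.0, -0.4]
opening: 0.0269
{'clock': 17.6, 'joint_pos': [40.259, 33.343, 11.678, -12.248, -84.621, -124.725], 'tool_pos': [0.561, 0.334, 0.138], 'orientation': [-159.854, -0.067, 92.619], 'force': [-0.01, -0.048, -0.375], 'opening': 0.02687641704577266}
n 1
0.01 0.02 0.04 -0.03 -0.03 -0.14 -1
  end grasp [0.567 0.334 0.158] q [  40.   33.   12.  -12.  -85. -125.] maxstep/12 0 minz 0.51  wrist [0.64 0.42 0.51]
n 5
0 0 0 0 0.1 0.28 -1;0 0 0 0 0.11 0.27 -1;0 0 0 0 0.1 0.28 -1;0 0 0 0 0.1 0.28 -1;0 0 0 0 0.1 0.28 -1
  end grasp [0.567 0.334 0.099] q [  40.   36.    9.  -13.  -79. -124.] maxstep/12 0 minz 0.45  wrist [0.64 0.42 0.45]
```

View pics/s5z.png

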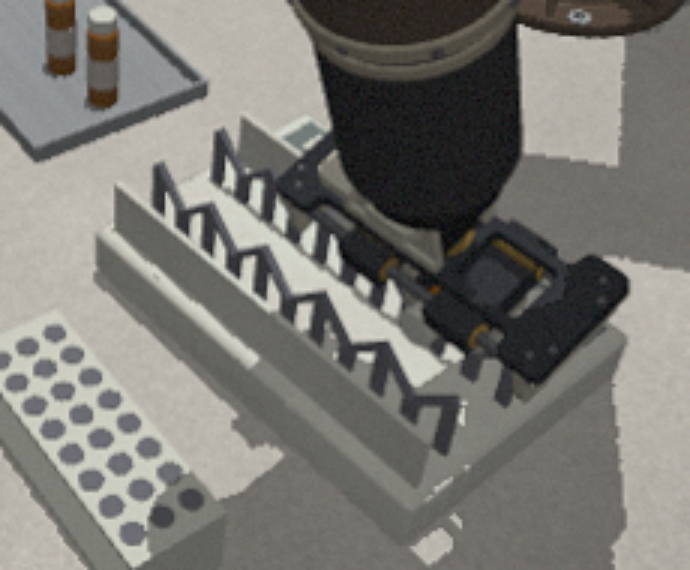

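View pics/t5z.png

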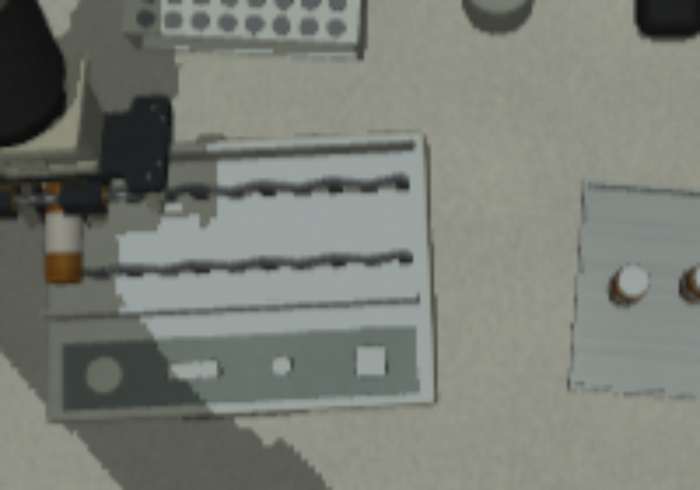

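```bash
python3 -m jog '0 0 0.04 -0.03 0.1 0.24 -1;0 0 0 0 0.1 0.24 -1;0 0 0 0 0.1 0.26 -1;0 0 0 0 0.1 0.26 -1;0 0 0 0 0.05 0.14 -1;0 0 0 0 0 0 -1';python3 log.py
python3 - <<'E'
from path import *
P=placeR(20.4,1,1);g=groove(5)+mx*.0125
p,R=cur(); print('grasp err',p-R.apply(G)-g)
E
```

```text
clock: 18.45
tool_pos: [0.562, 0.3304, 0.09]
orientation: [-159.9, 0.0, 92.4]
force: [-0.9, 0.7, -0.3]
opening: 0.0272
{'clock': 18.45, 'joint_pos': [39.994, 35.513, 8.998, -12.311, -79.919, -123.7], 'tool_pos': [0.562, 0.33, 0.09], 'orientation': [-159.865, 0.014, 92.378], 'force': [-0.853, 0.712, -0.293], 'opening': 0.027234586983277662}
grasp err [ 0.00167794 -0.00322848  0.00983638]
```

```bash
python3 -m jog '0 0 0 0.08 0 0 -1;0 0 0 0 0.03 0.1 -1;0 0 0 0 0.03 0.07 -1;0 0 0 0 0 0 -1';python3 log.py
python3 - <<'E'
from path import *
P=placeR(20.4,1,1);g=groove(5)+mx*.0125
p,R=cur(); print('grasp err',p-R.apply(G)-g)
E
```

```text
clock: 18.95
tool_pos: [0.5616, 0.3338, 0.083]
orientation: [-159.9, -0.0, 92.4]
force: [-1.3, 0.5, -1.0]
opening: 0.0274
{'clock': 18.95, 'joint_pos': [40.202, 35.962, 8.867, -12.402, -79.305, -123.743], 'tool_pos': [0.562, 0.334, 0.083], 'orientation': [-159.867, -0.0, 92.387], 'force': [-1.252, 0.47, -1.002], 'opening': 0.027424354798045864}
grasp err [0.00134141 0.00017622 0.00280769]
```

```bash
for i in 1 2 3; do :; done; python3 -m jog '0 0 0 0 0.01 0.04 -1;0 0 0 0 0 0 -1'; python3 -m jog '0 0 0 0 0.01 0.04 -1;0 0 0 0 0 0 -1'
```

```text
clock: 19.2
tool_pos: [0.5615, 0.3338, 0.0818]
orientation: [-159.9, -0.0, 92.4]
force: [-2.2, 0.7, 2.3]
opening: 0.0273
clock: 19.45
tool_pos: [0.5612, 0.3338, 0.0804]
orientation: [-159.9, -0.0, 92.4]
force: [-4.1, -0.3, 4.8]
opening: 0.0275
```

```bash
python3 -m jog '0 0 0 0 0 0 -0.3;0 0 0 0 0 0 -0.2;0 0 0 0 0 0 -0.1;0 0 0 0 0 0 0;0 0 0 0 0 0 0.1;0 0 0 0 0 0 0.1';python3 -m jog '0 0 0 0 -0.1 -0.28 0.2;0 0 0 0 -0.2 -0.56 0.2;0 0 0 0 -0.3 -0.8 0.2;0 0 0 0 -0.3 -0.8 0.2;0 0 0 0 -0.3 -0.8 1'
python3 - <<'E'
from look import *
p,d=snap('scene','scene6.png')
cv2.imwrite('pics/s6z.png',cv2.resize(p[140:330,220:450,::-1],None,fx=3,fy=3))
P=cloud('scene',d)
vials(P,.09,.115,(.45,.66,.28,.40))
p,d=snap('top','top6.png')
cv2.imwrite('pics/t6z.png',cv2.resize(p[140:280,110:310,::-1],None,fx=3.5,fy=3.5))
vials(cloud('top',d),.09,.115)
E
```

```text
clock: 20.2
tool_pos: [0.5613, 0.3345, 0.0796]
orientation: [-159.9, -0.1, 92.4]
force: [-4.1, 2.9, 0.9]
opening: 0.0482
clock: 20.82
tool_pos: [0.5621, 0.3337, 0.2204]
orientation: [-160.1, -0.1, 92.4]
force: [0.3, 1.3, -0.2]
opening: 0.0582
vial blob n=1119 med [0.5487 0.3371 0.104 ] min [0.485  0.2804 0.09  ] max [0.6061 0.3681 0.115 ] [372. 256.]
vial blob n=241 med [0.6189 0.3311 0.0977] min [0.6118 0.2805 0.0901] max [0.6242 0.3738 0.1018] [344. 274.]
vial blob n=62 med [ 0.5139 -0.1629  0.0994] min [ 0.5023 -0.1749  0.093 ] max [ 0.5251 -0.1517  0.1032] [312. 219.]
vial blob n=63 med [ 0.5113 -0.1014  0.0986] min [ 0.5003 -0.1126  0.0913] max [ 0.5227 -0.0904  0.1042] [290. 220.]
```

View pics/s6z.png

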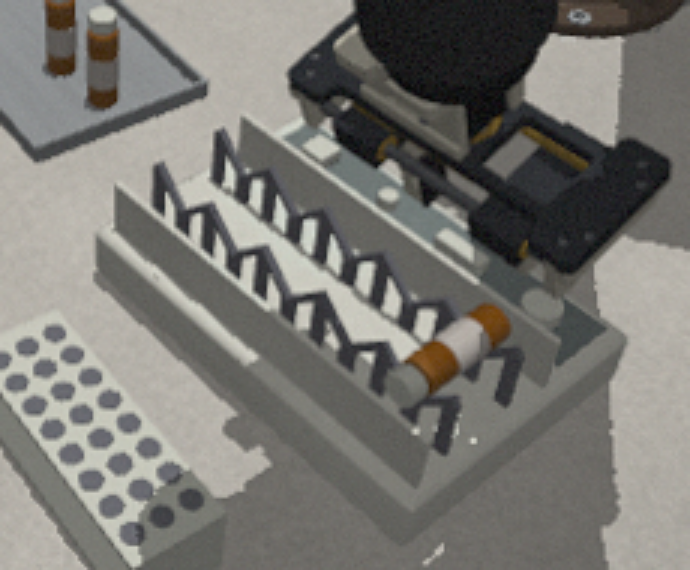

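View pics/t6z.png

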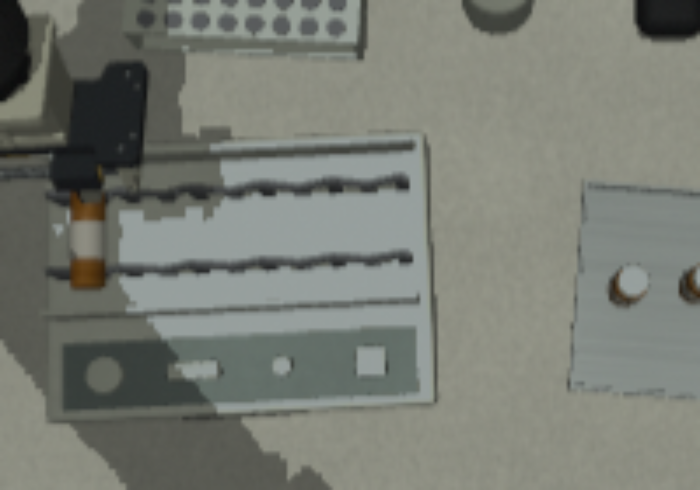

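Both views show vial 1 lying in groove 5, at about (370,258) in the scene view and (135,208) in the top view. The other two vials are undisturbed. Going back for the next one.

Run:
```python
from path import *
R=pickR(90,20,1);P=placeR(20.4,1,1);B=np.array([.5155,-.1632,.058]);z=R.apply([0,0,1])
track([([.52,0.12,.32],P),([.515,-.29,.27],R,24),(B-z*.1,R)],1,f=.95)
```

```text
n 7
0.02 -0.01 0 -0.76 -0.29 -0.2 1;0.02 0 0 -0.76 -0.3 -0.19 1;0.02 -0.01 0 -0.75 -0.29 -0.19 1;0.02 -0.01 0 -0.76 -0.3 -0.19 1;0.02 0 0 -0.76 -0.3 -0.2 1;0.03 -0.01 0 -0.76 -0.29 -0.19 1;0.02 -0.01 0 -0.76 -0.3 -0.18 1
  end grasp [0.52 0.12 0.32] q [  28.   17.    6.   -9.  -98. -115.] maxstep/12 1 minz 0.61  wrist [0.6  0.21 0.67]
n 24
-0.51 0.29 -0.63 -0.41 0 0.04 1;-0.52 0.29 -0.63 -0.41 -0.03 0.03 1;-0.51 0.29 -0.63 -0.4 -0.05 0.02 1;-0.52 0.29 -0.63 -0.4 -0.09 0 1;-0.51 0.3 -0.63 -0.4 -0.1 -0.01 1;-0.52 0.29 -0.63 -0.39 -0.13 -0.04 1;-0.51 0.29 -0.63 -0.37 -0.15 -0.05 1;-0.52 0.29 -0.63 -0.37 -0.18 -0.07 1
-0.51 0.29 -0.63 -0.35 -0.19 -0.09 1;-0.52 0.29 -0.63 -0.34 -0.2 -0.11 1;-0.51 0.29 -0.63 -0.32 -0.22 -0.13 1;-0.52 0.3 -0.63 -0.3 -0.24 -0.15 1;-0.51 0.29 -0.63 -0.28 -0.24 -0.17 1;-0.51 0.29 -0.63 -0.26 -0.25 -0.19 1;-0.52 0.29 -0.63 -0.24 -0.26 -0.22 1;-0.51 0.29 -0.63 -0.21 -0.26 -0.23 1
-0.52 0.29 -0.63 -0.2 -0.26 -0.25 1;-0.51 0.29 -0.63 -0.16 -0.26 -0.27 1;-0.52 0.29 -0.63 -0.15 -0.25 -0.29 1;-0.51 0.3 -0.63 -0.12 -0.24 -0.31 1;-0.52 0.29 -0.64 -0.09 -0.24 -0.32 1;-0.51 0.29 -0.63 -0.07 -0.23 -0.33 1;-0.52 0.29 -0.63 -0.05 -0.21 -0.35 1;-0.51 0.29 -0.63 -0.03 -0.19 -0.36 1
  end grasp [ 0.515 -0.29   0.27 ] q [ -43.   41.   27.  -55. -123.   32.] maxstep/12 16 minz 0.47  wrist [ 0.57 -0.6   0.47]
n 5
0 0 0 0 -0.78 0.46 1;0 0 0 0 -0.78 0.46 1;0 0 0 0 -0.78 0.45 1;0 0 0 0 -0.78 0.46 1;0 0 0 -0.01 -0.78 0.46 1
  end grasp [ 0.516 -0.257  0.092] q [ -40.   50.   18.  -50. -109.   46.] maxstep/12 1 minz 0.28  wrist [ 0.59 -0.57  0.28]
```

```bash
python3 -m jog '0.02 -0.01 0 -0.76 -0.3 -0.2 1;0.02 -0.01 0 -0.76 -0.3 -0.2 1;0.02 -0.01 0 -0.76 -0.3 -0.2 1;0.02 -0.01 0 -0.76 -0.3 -0.2 1;0.02 0 0 -0.76 -0.3 -0.2 1;0.02 0 0 -0.76 -0.3 -0.2 1;0.02 0 0 -0.76 -0.3 -0.2 1'
python3 -m jog '-0.51 0.29 -0.63 -0.41 0 0.04 1;-0.52 0.29 -0.63 -0.41 -0.03 0.03 1;-0.51 0.29 -0.63 -0.4 -0.05 0.02 1;-0.52 0.29 -0.63 -0.4 -0.09 0 1;-0.51 0.3 -0.63 -0.4 -0.1 -0.01 1;-0.52 0.29 -0.63 -0.39 -0.13 -0.04 1;-0.51 0.29 -0.63 -0.37 -0.15 -0.05 1;-0.52 0.29 -0.63 -0.37 -0.18 -0.07 1'
python3 -m jog '-0.51 0.29 -0.63 -0.35 -0.19 -0.09 1;-0.52 0.29 -0.63 -0.34 -0.2 -0.11 1;-0.51 0.29 -0.63 -0.32 -0.22 -0.13 1;-0.52 0.3 -0.63 -0.3 -0.24 -0.15 1;-0.51 0.29 -0.63 -0.28 -0.24 -0.17 1;-0.51 0.29 -0.63 -0.26 -0.25 -0.19 1;-0.52 0.29 -0.63 -0.24 -0.26 -0.22 1;-0.51 0.29 -0.63 -0.21 -0.26 -0.23 1'
python3 -m jog '-0.52 0.29 -0.63 -0.2 -0.26 -0.25 1;-0.51 0.29 -0.63 -0.16 -0.26 -0.27 1;-0.52 0.29 -0.63 -0.15 -0.25 -0.29 1;-0.51 0.3 -0.63 -0.12 -0.24 -0.31 1;-0.52 0.29 -0.64 -0.09 -0.24 -0.32 1;-0.51 0.29 -0.63 -0.07 -0.23 -0.33 1;-0.52 0.29 -0.63 -0.05 -0.21 -0.35 1;-0.51 0.29 -0.63 -0.03 -0.19 -0.36 1'
python3 log.py
python3 - <<'E'
from path import *
from look import *
p,d=snap('top','top7.png'); vials(cloud('top',d),.09,.108)
p,d=snap('scene','scene7.png'); vials(cloud('scene',d),.09,.108)
R=pickR(90,20,1);B=np.array([.5155,-.1632,.058]);z=R.apply([0,0,1])
track([(B-z*.1,R),(B,R)],1,f=.95)
E
```

```text
clock: 21.8
tool_pos: [0.5104, 0.1168, 0.3014]
orientation: [-159.1, 0.2, 92.5]
force: [0.3, -0.2, 0.4]
opening: 0.0878
clock: 22.8
tool_pos: [0.5106, -0.0132, 0.2887]
orientation: [172.5, -16.7, 119.7]
force: [1.4, -0.5, 1.1]
opening: 0.0879
clock: 23.8
tool_pos: [0.5109, -0.1437, 0.2761]
orientation: [138.6, -16.8, 152.7]
force: [0.1, 1.1, -1.0]
opening: 0.0876
clock: 24.8
tool_pos: [0.5115, -0.2743, 0.2634]
orientation: [110.1, -0.3, -180.0]
force: [0.1, 0.1, -0.6]
opening: 0.0874
{'clock': 24.8, 'joint_pos': [-42.975, 40.546, 26.719, -54.588, -122.764, 32.23], 'tool_pos': [0.511, -0.274, 0.263], 'orientation': [110.109, -0.316, -179.963], 'force': [0.058, 0.063, -0.629], 'opening': 0.08738694809701027}
vial blob n=62 med [ 0.514  -0.163   0.0991] min [ 0.5029 -0.1742  0.0909] max [ 0.5254 -0.1517  0.1049] [312. 219.]
vial blob n=64 med [ 0.5115 -0.1015  0.099 ] min [ 0.5003 -0.1125  0.0924] max [ 0.5228 -0.0901  0.1042] [290. 220.]
vial blob n=66 med [ 0.5176 -0.1623  0.1   ] min [ 0.502  -0.1789  0.0903] max [ 0.5277 -0.1531  0.1038] [239. 135.]
vial blob n=75 med [ 0.5146 -0.1014  0.0998] min [ 0.5009 -0.1172  0.0903] max [ 0.526  -0.0916  0.1029] [254. 146.]
n 5
0 0 -0.02 -0.03 -0.76 0.47 1;0 -0.01 -0.02 -0.03 -0.76 0.46 1;0 0 -0.02 -0.02 -0.77 0.47 1;0 -0.01 -0.02 -0.02 -0.76 0.46 1;0 0 -0.01 -0.03 -0.76 0.47 1
  end grasp [ 0.516 -0.257  0.092] q [ -40.   50.   18.  -50. -109.   46.] maxstep/12 1 minz 0.28  wrist [ 0.59 -0.57  0.28]
n 3
0 0 0 0 0 0.83 1;0 0 0 0 0 0.84 1;0 0 0 0 0 0.83 1
  end grasp [ 0.516 -0.163  0.058] q [ -35.   49.    9.  -52. -101.   50.] maxstep/12 1 minz 0.24  wrist [ 0.59 -0.48  0.24]
```

View pics/scene7.png

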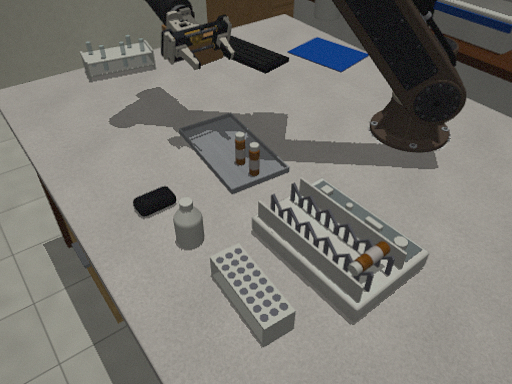

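Vials at (240,148) and (254,158) are unmoved, and the first still lies in its groove at (370,258).

```bash
python3 -m jog '0 0 -0.02 -0.03 -0.76 0.47 1;0 -0.01 -0.02 -0.03 -0.76 0.46 1;0 0 -0.02 -0.02 -0.76 0.47 1;0 -0.01 -0.02 -0.02 -0.76 0.46 1;0 0 0 -0.03 -0.76 0.46 1'
python3 - <<'E'
from path import *
R=pickR(90,20,1);B=np.array([.5155,-.1632,.058])
track([(B,R)],1,f=.6)
E
```

```text
clock: 25.52
tool_pos: [0.5165, -0.2383, 0.0883]
orientation: [110.3, 0.1, -180.0]
force: [-0.3, -0.2, -0.8]
opening: 0.0878
n 5
-0.01 0 0 0.01 -0.01 0.5 1;-0.01 0 0 0 -0.01 0.5 1;-0.01 0 0.01 0.01 -0.01 0.5 1;-0.01 0 0 0 -0.02 0.5 1;-0.01 0 0 0.01 -0.01 0.5 1
  end grasp [ 0.516 -0.163  0.058] q [ -35.   49.    9.  -52. -101.   50.] maxstep/12 1 minz 0.24  wrist [ 0.59 -0.48  0.24]
```

```bash
python3 -m jog '0 0 0 0.01 -0.01 0.5 1;0 0 0 0 -0.01 0.5 1;0 0 0 0 -0.01 0.5 1;0 0 0 0 -0.02 0.5 1;0 0 0 0 -0.01 0.5 1;0 0 0 0 0 0 1'; python3 -m jog '0 0 0 0 0 0 -1;0 0 0 0 0 0 -1;0 0 0 0 0 0 -1;0 0 0 0 0 0 -1;0 0 0 0 0 0 -1;0 0 0 0 0 0 -1;0 0 0 0 0 0 -1;0 0 0 0 0 0 -1'; python3 log.py
```

```text
clock: 26.28
tool_pos: [0.5163, -0.1433, 0.0516]
orientation: [110.1, -0.0, -179.9]
force: [0.4, -0.9, -0.1]
opening: 0.0874
clock: 27.28
tool_pos: [0.5165, -0.1452, 0.0518]
orientation: [110.2, 0.0, -180.0]
force: [0.2, 0.2, -0.2]
opening: 0.0272
{'clock': 27.275, 'joint_pos': [-34.57, 48.646, 8.556, -51.828, -100.671, 50.168], 'tool_pos': [0.517, -0.145, 0.052], 'orientation': [110.205, 0.024, -179.97], 'force': [0.181, 0.192, -0.173], 'opening': 0.02717383688580644}
```

```bash
python3 -m jog '0 0 0 0 0.5 -0.18 -1;0 0 0 0 0.8 -0.3 -1;0 0 0 0 0.9 -0.33 -1;0 0 0 0 0.9 -0.33 -1;0 0 0 0 0.9 -0.33 -1;0 0 0 0 0.9 -0.33 -1;0 0 0 0 0.9 -0.33 -1'
python3 - <<'E'
from path import *
P=placeR(20.2,1,1);g=groove(3)+mx*.007
track([([.52,0.05,.30],P,24),(g+[0,0,.06],P)],-1,f=.9)
E
```

```text
clock: 28.15
tool_pos: [0.5159, -0.1448, 0.3019]
orientation: [110.3, 0.1, -179.9]
force: [-0.4, -0.6, -0.9]
opening: 0.0271
n 24
0.51 -0.29 0.63 0 0.05 0.2 -1;0.51 -0.29 0.63 0.01 0.06 0.19 -1;0.52 -0.29 0.63 0.03 0.07 0.19 -1;0.51 -0.29 0.63 0.03 0.08 0.19 -1;0.51 -0.29 0.63 0.04 0.08 0.18 -1;0.51 -0.29 0.63 0.05 0.09 0.17 -1;0.51 -0.29 0.64 0.06 0.1 0.17 -1;0.52 -0.29 0.63 0.08 0.1 0.16 -1
0.51 -0.29 0.63 0.08 0.1 0.16 -1;0.51 -0.29 0.63 0.1 0.11 0.14 -1;0.51 -0.29 0.63 0.11 0.1 0.14 -1;0.51 -0.29 0.63 0.11 0.11 0.13 -1;0.52 -0.29 0.63 0.13 0.1 0.12 -1;0.51 -0.29 0.63 0.14 0.1 0.11 -1;0.51 -0.29 0.63 0.15 0.1 0.1 -1;0.51 -0.29 0.63 0.15 0.09 0.09 -1
0.51 -0.29 0.63 0.17 0.09 0.09 -1;0.52 -0.29 0.64 0.17 0.08 0.07 -1;0.51 -0.29 0.63 0.18 0.08 0.07 -1;0.51 -0.29 0.63 0.18 0.06 0.05 -1;0.51 -0.3 0.63 0.19 0.06 0.05 -1;0.51 -0.29 0.63 0.19 0.05 0.04 -1;0.52 -0.29 0.63 0.2 0.03 0.03 -1;0.51 -0.29 0.63 0.2 0.03 0.02 -1
  end grasp [0.52 0.05 0.3 ] q [  22.   17.    2.   -7.  -95. -109.] maxstep/12 15 minz 0.54  wrist [0.61 0.14 0.65]
n 7
0 0 0 0.61 0.35 0.41 -1;0 0 0 0.6 0.36 0.41 -1;0 0 0 0.61 0.35 0.41 -1;0 0 0 0.61 0.36 0.41 -1;0 0 0 0.6 0.35 0.41 -1;0 0 0 0.61 0.35 0.41 -1;0 0 0 0.61 0.36 0.41 -1
  end grasp [0.566 0.222 0.158] q [  33.   29.    4.  -10.  -83. -118.] maxstep/12 1 minz 0.51  wrist [0.64 0.31 0.51]
```

```bash
python3 -m jog '0.51 -0.29 0.63 0 0.05 0.2 -1;0.51 -0.29 0.63 0.01 0.06 0.19 -1;0.52 -0.29 0.63 0.03 0.07 0.19 -1;0.51 -0.29 0.63 0.03 0.08 0.19 -1;0.51 -0.29 0.63 0.04 0.08 0.18 -1;0.51 -0.29 0.63 0.05 0.09 0.17 -1;0.51 -0.29 0.64 0.06 0.1 0.17 -1;0.52 -0.29 0.63 0.08 0.1 0.16 -1'
python3 -m jog '0.51 -0.29 0.63 0.08 0.1 0.16 -1;0.51 -0.29 0.63 0.1 0.11 0.14 -1;0.51 -0.29 0.63 0.11 0.1 0.14 -1;0.51 -0.29 0.63 0.11 0.11 0.13 -1;0.52 -0.29 0.63 0.13 0.1 0.12 -1;0.51 -0.29 0.63 0.14 0.1 0.11 -1;0.51 -0.29 0.63 0.15 0.1 0.1 -1;0.51 -0.29 0.63 0.15 0.09 0.09 -1'
python3 -m jog '0.51 -0.29 0.63 0.17 0.09 0.09 -1;0.52 -0.29 0.64 0.17 0.08 0.07 -1;0.51 -0.29 0.63 0.18 0.08 0.07 -1;0.51 -0.29 0.63 0.18 0.06 0.05 -1;0.51 -0.3 0.63 0.19 0.06 0.05 -1;0.51 -0.29 0.63 0.19 0.05 0.04 -1;0.52 -0.29 0.63 0.2 0.03 0.03 -1;0.51 -0.29 0.63 0.2 0.03 0.02 -1'
python3 -m jog '0 0 0 0.61 0.35 0.41 -1;0 0 0 0.6 0.36 0.41 -1;0 0 0 0.61 0.35 0.41 -1;0 0 0 0.61 0.36 0.41 -1;0 0 0 0.6 0.35 0.41 -1;0 0 0 0.61 0.35 0.41 -1;0 0 0 0.61 0.36 0.41 -1'
python3 - <<'E'
from path import *
from look import *
snap('scene','scene8.png')
P=placeR(20.2,1,1);g=groove(3)+mx*.007
track([(g+[0,0,.06],P),(g+[0,0,.006],P)],-1,f=.3)
E
```

```text
clock: 29.15
tool_pos: [0.5151, -0.0798, 0.2944]
orientation: [138.5, -16.5, 152.6]
force: [0.0, 0.5, -0.3]
opening: 0.0273
clock: 30.15
tool_pos: [0.514, -0.0151, 0.288]
orientation: [172.1, -16.6, 119.7]
force: [0.9, 0.2, -0.3]
opening: 0.0275
clock: 31.15
tool_pos: [0.5137, 0.0497, 0.2813]
orientation: [-159.7, 0.0, 92.3]
force: [0.5, -0.4, -0.7]
opening: 0.0276
clock: 32.02
tool_pos: [0.5606, 0.2233, 0.1362]
orientation: [-159.7, -0.1, 92.4]
force: [-0.0, 0.1, -0.7]
opening: 0.0272
n 1
-0.05 0 0 -0.1 -0.08 -0.17 -1
  end grasp [0.566 0.222 0.158] q [  33.   29.    4.  -10.  -83. -118.] maxstep/12 0 minz 0.50  wrist [0.64 0.31 0.51]
n 5
0 0 0 0 0.09 0.25 -1;0 0 0 0 0.1 0.26 -1;0 0 0 0 0.09 0.25 -1;0 0 0 0 0.09 0.26 -1;0 0 0 0 0.1 0.25 -1
  end grasp [0.566 0.222 0.104] q [  33.   32.    1.  -10.  -77. -117.] maxstep/12 0 minz 0.46  wrist [0.65 0.31 0.46]
```

View pics/scene8.png

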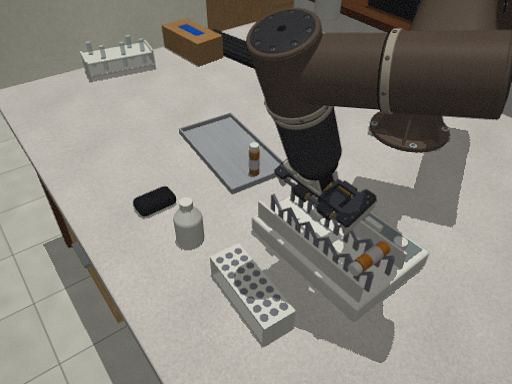

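```bash
python3 -m jog '0 0 0 0 0 0 -1;0 0 0 0 0.09 0.25 -1;0 0 0 0 0.09 0.25 -1;0 0 0 0 0.09 0.25 -1;0 0 0 0 0.05 0.15 -1;0 0 0 0 0 0 -1;0 0 0 0 0 0 -1'
cat > err.py <<'E'
import sys
from path import *
k=int(sys.argv[1]);off=float(sys.argv[2]);P=placeR(20.2,1,1);g=groove(k)+mx*off
p,R=cur(); e=g-(p-R.apply(G)); print('to go world mm',(e*1000).round(1),'tool units',(R.inv().apply(e)/.04).round(3),'rot',((R.inv()*P).as_rotvec()/.1).round(2))
E
python3 err.py 3 .007
```

```text
clock: 32.95
tool_pos: [0.56, 0.2217, 0.0998]
orientation: [-159.7, -0.1, 92.4]
force: [0.0, 0.5, -1.1]
opening: 0.027
to go world mm [ -0.4  -0.1 -19.6] tool units [-0.004  0.16   0.463] rot [-0.01 -0.01  0.  ]
```

Aligned, with 19.6 mm still to descend.

```bash
python3 -m jog '0 0 0 0 0.05 0.15 -1;0 0 0 0 0.05 0.15 -1;0 0 0 0 0.02 0.07 -1;0 0 0 0 0 0 -1;0 0 0 0 0 0 -1'; python3 err.py 3 .007;python3 -m jog '0 0 0 0 0.01 0.04 -1;0 0 0 0 0 0 -1'; python3 -m jog '0 0 0 0 0.01 0.04 -1;0 0 0 0 0 0 -1';python3 err.py 3 .007
```

```text
clock: 33.58
tool_pos: [0.5592, 0.2217, 0.084]
orientation: [-159.7, -0.1, 92.4]
force: [0.8, 0.4, -0.4]
opening: 0.0274
to go world mm [ 0.4 -0.2 -3.8] tool units [-0.004  0.041  0.087] rot [-0.01 -0.01  0.  ]
clock: 33.83
tool_pos: [0.5589, 0.2216, 0.0822]
orientation: [-159.7, -0.1, 92.4]
force: [0.7, -0.5, -0.7]
opening: 0.0273
clock: 34.08
tool_pos: [0.5587, 0.2216, 0.0805]
orientation: [-159.7, -0.1, 92.4]
force: [0.1, 0.5, -0.5]
opening: 0.0273
to go world mm [ 0.9 -0.1 -0.3] tool units [-0.003  0.024 -0.001] rot [-0.02 -0.01 -0.  ]
```

```bash
python3 -m jog '0 0 0 0 0.01 0.02 -1;0 0 0 0 0 0 -1;0 0 0 0 0 0 -1'; python3 -m jog '0 0 0 0 0.01 0.02 -1;0 0 0 0 0 0 -1;0 0 0 0 0 0 -1'
```

```text
clock: 34.45
tool_pos: [0.5589, 0.2216, 0.0797]
orientation: [-159.7, -0.1, 92.4]
force: [-0.2, 0.4, 0.2]
opening: 0.0273
clock: 34.83
tool_pos: [0.559, 0.2216, 0.0788]
orientation: [-159.7, -0.1, 92.4]
force: [0.2, 0.1, -0.9]
opening: 0.0273
```

```bash
python3 -m jog '0 0 0 0 0.01 0.02 -1;0 0 0 0 0 0 -1;0 0 0 0 0 0 -1'; python3 -m jog '0 0 0 0 0.01 0.02 -1;0 0 0 0 0 0 -1;0 0 0 0 0 0 -1'
```

```text
clock: 35.2
tool_pos: [0.5591, 0.2215, 0.0781]
orientation: [-159.7, -0.1, 92.4]
force: [-0.2, -0.3, 1.7]
opening: 0.0275
clock: 35.58
tool_pos: [0.5592, 0.2214, 0.0775]
orientation: [-159.7, -0.0, 92.5]
force: [0.2, -2.1, 5.8]
opening: 0.0272
```

```bash
python3 -m jog '0 0 0 0 0 0 -0.3;0 0 0 0 0 0 -0.2;0 0 0 0 0 0 -0.1;0 0 0 0 0 0 0;0 0 0 0 0 0 0.1;0 0 0 0 0 0 0.1';python3 -m jog '0 0 0 0 -0.1 -0.28 0.2;0 0 0 0 -0.2 -0.56 0.2;0 0 0 0 -0.3 -0.8 0.2;0 0 0 0 -0.3 -0.8 0.2;0 0 0 0 -0.3 -0.8 0.4'
python3 - <<'E'
from path import *
from look import *
p,d=snap('scene','scene9.png')
cv2.imwrite('pics/s9z.png',cv2.resize(p[140:330,220:450,::-1],None,fx=3,fy=3))
vials(cloud('scene',d),.09,.108)
p,d=snap('top','top9.png')
vials(cloud('top',d),.09,.108)
R=pickR(90,20,1);P=placeR(20.2,1,1)
track([([.54,0.07,.30],P),([.51,-.23,.27],R,24)],1,f=.95)
E
```

```text
clock: 36.33
tool_pos: [0.5591, 0.2217, 0.077]
orientation: [-159.7, -0.1, 92.4]
force: [-0.2, -0.6, -0.5]
opening: 0.0475
clock: 36.95
tool_pos: [0.5591, 0.2214, 0.2175]
orientation: [-159.8, -0.1, 92.4]
force: [0.5, -0.8, -1.2]
opening: 0.0576
vial blob n=75 med [ 0.5147 -0.1015  0.1003] min [ 0.5017 -0.1165  0.09  ] max [ 0.5241 -0.0922  0.1042] [254. 146.]
vial blob n=63 med [ 0.5118 -0.1015  0.099 ] min [ 0.5005 -0.1128  0.0901] max [ 0.5228 -0.0903  0.1047] [290. 220.]
n 5
0.01 -0.01 0 -0.75 -0.27 -0.23 1;0.01 0 0.01 -0.76 -0.26 -0.24 1;0.02 -0.01 0 -0.75 -0.27 -0.23 1;0.01 -0.01 0 -0.76 -0.26 -0.23 1;0.01 0 0 -0.75 -0.27 -0.23 1
  end grasp [0.54 0.07 0.3 ] q [  23.   19.    5.   -7.  -95. -110.] maxstep/12 1 minz 0.60  wrist [0.63 0.16 0.65]
n 24
-0.51 0.29 -0.63 -0.29 -0.03 0.03 1;-0.52 0.29 -0.63 -0.29 -0.05 0.02 1;-0.51 0.3 -0.63 -0.29 -0.06 0.01 1;-0.51 0.29 -0.63 -0.28 -0.09 0 1;-0.52 0.29 -0.63 -0.28 -0.1 -0.02 1;-0.51 0.29 -0.63 -0.27 -0.12 -0.03 1;-0.51 0.29 -0.63 -0.26 -0.13 -0.04 1;-0.52 0.3 -0.63 -0.25 -0.15 -0.06 1
-0.51 0.29 -0.63 -0.24 -0.16 -0.08 1;-0.51 0.29 -0.62 -0.22 -0.16 -0.08 1;-0.51 0.29 -0.63 -0.21 -0.18 -0.11 1;-0.52 0.29 -0.63 -0.2 -0.19 -0.12 1;-0.51 0.3 -0.63 -0.18 -0.19 -0.13 1;-0.51 0.29 -0.63 -0.17 -0.19 -0.15 1;-0.52 0.29 -0.63 -0.15 -0.2 -0.16 1;-0.51 0.29 -0.63 -0.13 -0.19 -0.18 1
-0.51 0.29 -0.63 -0.11 -0.19 -0.19 1;-0.52 0.3 -0.63 -0.1 -0.19 -0.21 1;-0.51 0.29 -0.63 -0.08 -0.19 -0.22 1;-0.51 0.29 -0.63 -0.06 -0.18 -0.22 1;-0.52 0.29 -0.63 -0.04 -0.17 -0.24 1;-0.51 0.3 -0.63 -0.02 -0.15 -0.25 1;-0.51 0.29 -0.63 -0.01 -0.15 -0.26 1;-0.51 0.29 -0.63 0.01 -0.13 -0.26 1
  end grasp [ 0.51 -0.23  0.27] q [ -40.   37.   19.  -55. -118.   34.] maxstep/12 15 minz 0.47  wrist [ 0.56 -0.54  0.47]
```

View pics/s9z.png

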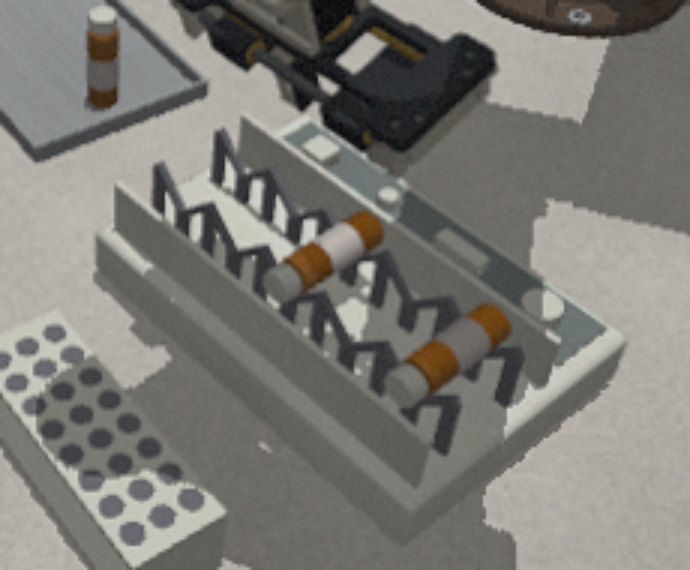

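The crop shows vials lying in groove 5 at (450,350) and groove 3 at (325,250). One vial still stands at (102,70).

```bash
python3 -m jog '0.01 0 0 -0.75 -0.27 -0.23 1;0.01 0 0 -0.75 -0.27 -0.23 1;0.01 0 0 -0.75 -0.27 -0.23 1;0.01 0 0 -0.75 -0.27 -0.23 1;0.01 0 0 -0.75 -0.27 -0.23 1'
python3 -m jog '-0.51 0.29 -0.63 -0.29 -0.03 0.03 1;-0.52 0.29 -0.63 -0.29 -0.05 0.02 1;-0.51 0.3 -0.63 -0.29 -0.06 0.01 1;-0.51 0.29 -0.63 -0.28 -0.09 0 1;-0.52 0.29 -0.63 -0.28 -0.1 -0.02 1;-0.51 0.29 -0.63 -0.27 -0.12 -0.03 1;-0.51 0.29 -0.63 -0.26 -0.13 -0.04 1;-0.52 0.3 -0.63 -0.25 -0.15 -0.06 1'
python3 -m jog '-0.51 0.29 -0.63 -0.24 -0.16 -0.08 1;-0.51 0.29 -0.62 -0.22 -0.16 -0.08 1;-0.51 0.29 -0.63 -0.21 -0.18 -0.11 1;-0.52 0.29 -0.63 -0.2 -0.19 -0.12 1;-0.51 0.3 -0.63 -0.18 -0.19 -0.13 1;-0.51 0.29 -0.63 -0.17 -0.19 -0.15 1;-0.52 0.29 -0.63 -0.15 -0.2 -0.16 1;-0.51 0.29 -0.63 -0.13 -0.19 -0.18 1'
python3 -m jog '-0.51 0.29 -0.63 -0.11 -0.19 -0.19 1;-0.52 0.3 -0.63 -0.1 -0.19 -0.21 1;-0.51 0.29 -0.63 -0.08 -0.19 -0.22 1;-0.51 0.29 -0.63 -0.06 -0.18 -0.22 1;-0.52 0.29 -0.63 -0.04 -0.17 -0.24 1;-0.51 0.3 -0.63 -0.02 -0.15 -0.25 1;-0.51 0.29 -0.63 -0.01 -0.15 -0.26 1;-0.51 0.29 -0.63 0.01 -0.13 -0.26 1'
python3 - <<'E'
from path import *
from look import *
p,d=snap('top','top10.png'); vials(cloud('top',d),.09,.108)
p,d=snap('scene','scene10.png'); vials(cloud('scene',d),.09,.108)
cv2.imwrite('pics/s10z.png',cv2.resize(p[60:330,150:450,::-1],None,fx=2.2,fy=2.2))
R=pickR(90,20,1);B=np.array([.513,-.1015,.059]);z=R.apply([0,0,1])
track([(B-z*.1,R),(B,R)],1,f=.95)
E
```

```text
clock: 37.67
tool_pos: [0.5304, 0.0676, 0.2781]
orientation: [-159.4, -0.1, 92.4]
force: [0.6, -0.3, 0.9]
opening: 0.0873
clock: 38.67
tool_pos: [0.5222, -0.0255, 0.2715]
orientation: [172.1, -16.8, 119.8]
force: [-0.1, -0.9, 0.2]
opening: 0.0874
clock: 39.67
tool_pos: [0.5143, -0.1193, 0.2653]
orientation: [138.2, -16.8, 152.7]
force: [-0.1, -0.2, 0.7]
opening: 0.0878
clock: 40.67
tool_pos: [0.5061, -0.2133, 0.2591]
orientation: [109.9, -0.2, 180.0]
force: [0.1, 0.2, -0.8]
opening: 0.0876
vial blob n=62 med [ 0.5116 -0.1024  0.0995] min [ 0.5004 -0.1125  0.0902] max [ 0.5226 -0.0903  0.1041] [290. 220.]
vial blob n=72 med [ 0.5143 -0.1015  0.1   ] min [ 0.5001 -0.1184  0.0903] max [ 0.5239 -0.0904  0.1036] [254. 146.]
n 5
0.01 0 -0.02 -0.04 -0.74 0.46 1;0 0 -0.01 -0.04 -0.74 0.46 1;0.01 -0.01 -0.02 -0.04 -0.74 0.46 1;0 0 -0.02 -0.04 -0.74 0.46 1;0.01 0 -0.01 -0.03 -0.74 0.46 1
  end grasp [ 0.513 -0.195  0.093] q [ -37.   47.   11.  -51. -105.   48.] maxstep/12 1 minz 0.28  wrist [ 0.58 -0.51  0.28]
n 3
0 0 0 0 0 0.83 1;0 0 0 0 0 0.83 1;0 0 0 0 0 0.84 1
  end grasp [ 0.513 -0.102  0.059] q [-31.  46.   3. -54. -97.  51.] maxstep/12 1 minz 0.24  wrist [ 0.59 -0.42  0.24]
```

View pics/s10z.png

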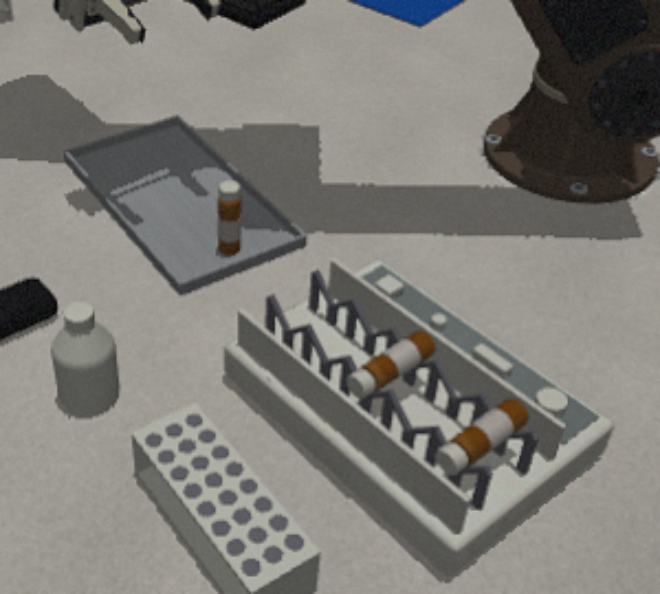

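The crop shows the last vial standing at (229,218), unmoved, with two vials lying in the mixer. I'll approach it now.

```bash
python3 -m jog '0.01 0 -0.02 -0.04 -0.74 0.46 1;0 0 -0.01 -0.04 -0.74 0.46 1;0.01 0 -0.02 -0.04 -0.74 0.46 1;0 0 -0.02 -0.04 -0.74 0.46 1;0 0 -0.01 -0.03 -0.74 0.46 1;0 0 0 0 0 0 1'
python3 - <<'E'
from path import *
R=pickR(90,20,1);B=np.array([.513,-.1015,.059])
track([(B,R)],1,f=.6)
E
```

```text
clock: 41.52
tool_pos: [0.513, -0.1753, 0.0869]
orientation: [110.0, -0.2, -179.9]
force: [0.1, -0.4, 0.0]
opening: 0.0874
n 5
0 -0.01 0 0 0 0.49 1;0 0 -0.01 0 -0.01 0.49 1;0 -0.01 0 0 0 0.49 1;0 0 -0.01 0 -0.01 0.49 1;0 -0.01 0 -0.01 0 0.49 1
  end grasp [ 0.513 -0.102  0.059] q [-31.  46.   3. -54. -97.  51.] maxstep/12 1 minz 0.24  wrist [ 0.59 -0.42  0.24]
```

```bash
python3 -m jog '0 0 0 0 0 0.49 1;0 0 0 0 0 0.49 1;0 0 0 0 0 0.49 1;0 0 0 0 0 0.49 1;0 0 0 0 0 0.49 1;0 0 0 0 0 0 1'; python3 -m jog '0 0 0 0 0 0 -1;0 0 0 0 0 0 -1;0 0 0 0 0 0 -1;0 0 0 0 0 0 -1;0 0 0 0 0 0 -1;0 0 0 0 0 0 -1;0 0 0 0 0 0 -1;0 0 0 0 0 0 -1'; python3 log.py
```

```text
clock: 42.28
tool_pos: [0.5136, -0.0821, 0.054]
orientation: [110.1, -0.0, -179.8]
force: [-0.5, -0.2, 0.2]
opening: 0.0878
clock: 43.28
tool_pos: [0.514, -0.0841, 0.0543]
orientation: [110.1, 0.1, -179.9]
force: [0.1, -0.3, -0.3]
opening: 0.0273
{'clock': 43.275, 'joint_pos': [-30.902, 46.266, 3.18, -54.128, -96.783, 50.989], 'tool_pos': [0.514, -0.084, 0.054], 'orientation': [110.137, 0.059, -179.866], 'force': [0.06, -0.294, -0.335], 'opening': 0.02725133839097913}
```

```bash
python3 -m jog '0 0 0 0 0.5 -0.18 -1;0 0 0 0 0.8 -0.3 -1;0 0 0 0 0.9 -0.33 -1;0 0 0 0 0.9 -0.33 -1;0 0 0 0 0.9 -0.33 -1;0 0 0 0 0.9 -0.33 -1;0 0 0 0 0.9 -0.33 -1'
python3 - <<'E'
from path import *
P=placeR(20.2,1,1);g=groove(1)+mx*.009
track([([.54,0.0,.29],P,24),(g+[0,0,.06],P)],-1,f=.85)
E
```

```text
clock: 44.15
tool_pos: [0.5131, -0.084, 0.3044]
orientation: [110.2, 0.1, -179.8]
force: [0.4, -1.3, -1.0]
opening: 0.0276
n 24
0.51 -0.29 0.63 -0.02 0 0.09 -1;0.51 -0.29 0.63 -0.02 0 0.1 -1;0.52 -0.29 0.63 -0.02 0.01 0.09 -1;0.51 -0.29 0.64 -0.01 0.02 0.09 -1;0.51 -0.29 0.63 0 0.02 0.1 -1;0.51 -0.3 0.63 -0.01 0.03 0.09 -1;0.52 -0.29 0.63 0 0.03 0.09 -1;0.51 -0.29 0.63 0.01 0.03 0.09 -1
0.51 -0.29 0.63 0.01 0.04 0.09 -1;0.51 -0.29 0.63 0.01 0.05 0.08 -1;0.52 -0.29 0.64 0.03 0.04 0.08 -1;0.51 -0.29 0.63 0.02 0.05 0.08 -1;0.51 -0.29 0.63 0.03 0.05 0.07 -1;0.51 -0.29 0.63 0.04 0.06 0.07 -1;0.52 -0.29 0.63 0.04 0.05 0.07 -1;0.51 -0.29 0.63 0.05 0.05 0.06 -1
0.51 -0.29 0.64 0.05 0.06 0.06 -1;0.51 -0.29 0.63 0.06 0.05 0.06 -1;0.51 -0.3 0.63 0.06 0.05 0.05 -1;0.52 -0.29 0.63 0.07 0.05 0.04 -1;0.51 -0.29 0.63 0.07 0.05 0.04 -1;0.51 -0.29 0.63 0.08 0.05 0.04 -1;0.51 -0.29 0.63 0.08 0.04 0.03 -1;0.52 -0.29 0.64 0.08 0.04 0.03 -1
  end grasp [0.54 0.   0.29] q [  17.   19.    3.   -5.  -94. -104.] maxstep/12 14 minz 0.55  wrist [0.64 0.1  0.64]
n 6
0 0 0 0.45 0.34 0.46 -1;0 0 0 0.46 0.33 0.46 -1;0 0 0 0.45 0.34 0.46 -1;0 0 0 0.45 0.34 0.47 -1;0 0 0 0.45 0.34 0.46 -1;0 0 0 0.46 0.33 0.46 -1
  end grasp [0.573 0.11  0.158] q [  25.   28.    0.   -8.  -81. -110.] maxstep/12 1 minz 0.51  wrist [0.66 0.2  0.51]
```

```bash
python3 -m jog '0.51 -0.29 0.63 -0.02 0 0.09 -1;0.51 -0.29 0.63 -0.02 0 0.1 -1;0.52 -0.29 0.63 -0.02 0.01 0.09 -1;0.51 -0.29 0.64 -0.01 0.02 0.09 -1;0.51 -0.29 0.63 0 0.02 0.1 -1;0.51 -0.3 0.63 0 0.03 0.09 -1;0.52 -0.29 0.63 0 0.03 0.09 -1;0.51 -0.29 0.63 0.01 0.03 0.09 -1'
python3 -m jog '0.51 -0.29 0.63 0.01 0.04 0.09 -1;0.51 -0.29 0.63 0.01 0.05 0.08 -1;0.52 -0.29 0.64 0.03 0.04 0.08 -1;0.51 -0.29 0.63 0.02 0.05 0.08 -1;0.51 -0.29 0.63 0.03 0.05 0.07 -1;0.51 -0.29 0.63 0.04 0.06 0.07 -1;0.52 -0.29 0.63 0.04 0.05 0.07 -1;0.51 -0.29 0.63 0.05 0.05 0.06 -1'
python3 -m jog '0.51 -0.29 0.64 0.05 0.06 0.06 -1;0.51 -0.29 0.63 0.06 0.05 0.06 -1;0.51 -0.3 0.63 0.06 0.05 0.05 -1;0.52 -0.29 0.63 0.07 0.05 0.04 -1;0.51 -0.29 0.63 0.07 0.05 0.04 -1;0.51 -0.29 0.63 0.08 0.05 0.04 -1;0.51 -0.29 0.63 0.08 0.04 0.03 -1;0.52 -0.29 0.64 0.08 0.04 0.03 -1'
python3 -m jog '0 0 0 0.45 0.34 0.46 -1;0 0 0 0.46 0.33 0.46 -1;0 0 0 0.45 0.34 0.46 -1;0 0 0 0.45 0.34 0.47 -1;0 0 0 0.45 0.34 0.46 -1;0 0 0 0.46 0.33 0.46 -1;0 0 0 0 0 0 -1;0 0 0 0 0 0 -1'; python3 err.py 1 .009
```

```text
clock: 45.15
tool_pos: [0.5194, -0.056, 0.2926]
orientation: [138.4, -16.5, 152.7]
force: [-0.2, -0.0, 0.5]
opening: 0.0273
clock: 46.15
tool_pos: [0.5261, -0.0282, 0.2821]
orientation: [172.1, -16.6, 119.7]
force: [-0.3, -0.2, -0.3]
opening: 0.0275
clock: 47.15
tool_pos: [0.5331, -0.0003, 0.271]
orientation: [-159.7, 0.0, 92.3]
force: [0.1, -0.1, -0.3]
opening: 0.0276
clock: 48.15
tool_pos: [0.5666, 0.11, 0.1374]
orientation: [-159.7, -0.0, 92.4]
force: [0.6, -0.5, -0.5]
opening: 0.0272
to go world mm [ -0.2  -0.3 -57.2] tool units [-0.008  0.491  1.343] rot [-0.02 -0.01 -0.  ]
```

```bash
python3 -m jog '0 0 0 0 0.09 0.25 -1;0 0 0 0 0.09 0.25 -1;0 0 0 0 0.09 0.25 -1;0 0 0 0 0.09 0.25 -1;0 0 0 0 0.04 0.13 -1;0 0 0 0 0.03 0.08 -1;0 0 0 0 0 0 -1;0 0 0 0 0 0 -1'; python3 err.py 1 .009; python3 -m jog '0 0 0 0 0.02 0.05 -1;0 0 0 0 0 0 -1;0 0 0 0 0 0 -1';python3 -m jog '0 0 0 0 0.01 0.03 -1;0 0 0 0 0 0 -1;0 0 0 0 0 0 -1';python3 err.py 1 .009
```

```text
clock: 49.15
tool_pos: [0.566, 0.11, 0.0865]
orientation: [-159.7, -0.1, 92.4]
force: [0.8, 0.9, -0.6]
opening: 0.0272
to go world mm [ 0.4 -0.3 -6.3] tool units [-0.007  0.065  0.144] rot [-0.01 -0.01 -0.  ]
clock: 49.52
tool_pos: [0.5658, 0.1099, 0.0841]
orientation: [-159.7, -0.1, 92.4]
force: [0.6, -0.5, -1.7]
opening: 0.0274
clock: 49.9
tool_pos: [0.5657, 0.1099, 0.0827]
orientation: [-159.7, -0.1, 92.4]
force: [0.4, -0.8, -0.2]
opening: 0.0273
to go world mm [ 0.7 -0.2 -2.5] tool units [-0.005  0.037  0.054] rot [-0.02 -0.01 -0.01]
```

```bash
python3 -m jog '0 0 0 0 0.01 0.04 -1;0 0 0 0 0 0 -1;0 0 0 0 0 0 -1';python3 -m jog '0 0 0 0 0.01 0.03 -1;0 0 0 0 0 0 -1;0 0 0 0 0 0 -1';python3 -m jog '0 0 0 0 0.01 0.02 -1;0 0 0 0 0 0 -1;0 0 0 0 0 0 -1'
```

```text
clock: 50.28
tool_pos: [0.5656, 0.1099, 0.0811]
orientation: [-159.7, -0.1, 92.4]
force: [0.9, 0.3, -0.8]
opening: 0.0273
clock: 50.65
tool_pos: [0.5655, 0.1099, 0.0798]
orientation: [-159.7, -0.1, 92.4]
force: [-0.0, 0.5, -0.2]
opening: 0.0277
clock: 51.02
tool_pos: [0.5657, 0.1099, 0.079]
orientation: [-159.7, -0.1, 92.4]
force: [-0.0, 0.6, -0.6]
opening: 0.0274
```

```bash
python3 -m jog '0 0 0 0 0.01 0.02 -1;0 0 0 0 0 0 -1;0 0 0 0 0 0 -1';python3 -m jog '0 0 0 0 0.01 0.02 -1;0 0 0 0 0 0 -1;0 0 0 0 0 0 -1'
```

```text
clock: 51.4
tool_pos: [0.5658, 0.1098, 0.0782]
orientation: [-159.7, -0.1, 92.4]
force: [0.5, -1.8, 1.1]
opening: 0.0275
clock: 51.78
tool_pos: [0.5659, 0.1097, 0.0776]
orientation: [-159.7, -0.0, 92.4]
force: [-1.1, -1.4, 5.2]
opening: 0.0272
```

```bash
python3 -m jog '0 0 0 0 0 0 -0.3;0 0 0 0 0 0 -0.2;0 0 0 0 0 0 -0.1;0 0 0 0 0 0 0;0 0 0 0 0 0 0.1;0 0 0 0 0 0 0.1';python3 -m jog '0 0 0 0 -0.1 -0.28 0.2;0 0 0 0 -0.2 -0.56 0.2;0 0 0 0 -0.3 -0.8 0.2;0 0 0 0 -0.3 -0.8 0.2;0 0 0 0 -0.3 -0.8 0'
python3 - <<'E'
from path import *
from look import *
p,d=snap('scene','scene11.png')
cv2.imwrite('pics/s11z.png',cv2.resize(p[60:330,150:450,::-1],None,fx=2.2,fy=2.2))
kb=C-mx*.078+my*.036
print('kb',kb)
P=placeR(0,1,1)
print([ (C-mx*.078+my*y).round(4) for y in(.108,.036,-.036,-.108)])
track([([kb[0]-.01,kb[1],.20],P)],-1,f=.95)
E
```

```text
clock: 52.52
tool_pos: [0.5658, 0.11, 0.0771]
orientation: [-159.7, -0.1, 92.4]
force: [-0.4, 1.0, 0.2]
opening: 0.0479
clock: 53.15
tool_pos: [0.5658, 0.1097, 0.2175]
orientation: [-159.8, -0.1, 92.4]
force: [0.2, 0.2, 0.9]
opening: 0.0471
kb [0.444721   0.25260504 0.        ]
[array([0.4416, 0.3245, 0.    ]), array([0.4447, 0.2526, 0.    ]), array([0.4478, 0.1807, 0.    ]), array([0.4509, 0.1087, 0.    ])]
n 6
-0.58 0 0 0.62 -0.44 0.34 -1;-0.58 -0.01 0 0.62 -0.45 0.32 -1;-0.57 0 0 0.61 -0.48 0.29 -1;-0.58 0 0 0.62 -0.49 0.26 -1;-0.58 -0.01 0 0.62 -0.5 0.23 -1;-0.58 0 0 0.62 -0.52 0.21 -1
  end grasp [0.435 0.253 0.2  ] q [  53.    6.  -24.   -0.  -59. -140.] maxstep/12 4 minz 0.56  wrist [0.36 0.31 0.56]
```

View pics/s11z.png

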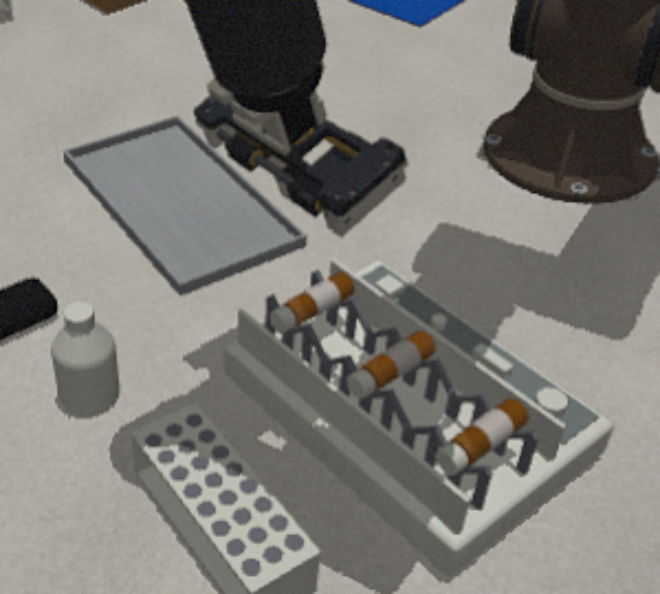

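All three vials lie in grooves, at about (310,300), (390,362) and (485,435) in the crop, and the tray is empty. Next are the keys, with the fingers shut and the tool straight down.

```bash
python3 -m jog '-0.58 0 0 0.62 -0.44 0.34 -1;-0.58 0 0 0.62 -0.45 0.32 -1;-0.58 0 0 0.62 -0.48 0.29 -1;-0.58 0 0 0.62 -0.49 0.26 -1;-0.58 0 0 0.62 -0.5 0.23 -1;-0.58 0 0 0.62 -0.52 0.21 -1;0 0 0 0 0 0 -1;0 0 0 0 0 0 -1'; python3 log.py
cat > kerr.py <<'E'
import sys
from path import *
y={'large':.108,'bar':.036,'small':-.036,'square':-.108}[sys.argv[1]];z=float(sys.argv[2])
K=C-mx*.078+my*y; K[2]=z
p,R=cur(); e=K-p; print('to go mm',(e*1000).round(1),'tool',(R.inv().apply(e)/.04).round(2),'rot',((R.inv()*placeR(0,1,1)).as_rotvec()/.1).round(2))
E
python3 kerr.py bar .1
python3 - <<'E'
from look import *
for c in('top','scene'):
    p,d=snap(c,c+'12.png');P=cloud(c,d)
    x,y,z=P[...,0],P[...,1],P[...,2]
    m=((z>.0625)&(z<.07)&(x>.41)&(x<.475)&(y>.07)&(y<.37)).astype(np.uint8)
    n,l,s,cc=cv2.connectedComponentsWithStats(m)
    for k in range(1,n):
        if s[k,4]>8: q=P[l==k]; print(c,s[k,4],q.mean(0).round(4))
E
```

```text
clock: 54.2
tool_pos: [0.4329, 0.2535, 0.1756]
orientation: [-179.7, -0.1, 92.5]
force: [-0.6, 0.2, 0.5]
opening: 0.0005
{'clock': 54.2, 'joint_pos': [52.583, 6.692, -24.72, -0.363, -58.703, -139.924], 'tool_pos': [0.433, 0.254, 0.176], 'orientation': [-179.689, -0.112, 92.47], 'force': [-0.574, 0.246, 0.523], 'opening': 0.0005222375584431704}
to go mm [ 11.9  -0.9 -75.6] tool [-0.04  0.31  1.89] rot [-0.05 -0.02  0.  ]
top 60 [0.4514 0.11   0.0663]
top 22 [0.4477 0.182  0.066 ]
scene 77 [0.4524 0.1091 0.0673]
scene 32 [0.4488 0.1801 0.0671]
scene 112 [0.4453 0.2526 0.0667]
scene 127 [0.4422 0.3249 0.0665]
```

View pics/scene12.png

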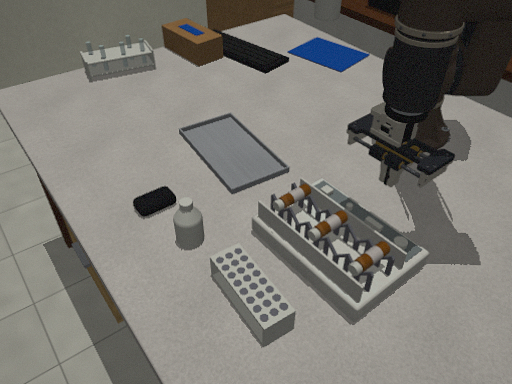

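The scene view shows the shut gripper above the keys at (385,165). The key positions measured from depth agree with the model to within about 1 mm.

```bash
python3 -m jog '0 0 0 -0.04 0.31 0.4 -1;0 0 0 0 0 0.6 -1;0 0 0 0 0 0.6 -1;0 0 0 0 0 0.6 -1;0 0 0 0 0 0.2 -1;0 0 0 0 0 0 -1'; python3 kerr.py bar .06
```

```text
clock: 55.05
tool_pos: [0.4449, 0.2515, 0.0778]
orientation: [-179.6, 0.0, 92.4]
force: [-0.5, -0.4, 0.7]
opening: 0.0004
to go mm [ -0.2   1.1 -17.8] tool [0.03 0.   0.45] rot [-0.07  0.   -0.02]
```

```bash
python3 -m jog '0 0 0 0.02 0 0.2 -1;0 0 0 0 0 0.1 -1;0 0 0 0 0 0.08 -1;0 0 0 0 0 0 -1;0 0 0 0 0 0 -1'; python3 -m jog '0 0 0 0 0 0.05 -1;0 0 0 0 0 0 -1;0 0 0 0 0 0 -1'
```

```text
clock: 55.68
tool_pos: [0.4446, 0.2532, 0.0638]
orientation: [-179.7, -0.1, 92.4]
force: [0.4, 0.3, 3.6]
opening: 0.0004
clock: 56.05
tool_pos: [0.4445, 0.2531, 0.0616]
orientation: [-179.7, -0.1, 92.4]
force: [1.2, 0.7, 4.1]
opening: 0.0001
```

```bash
python3 -m jog '0 0 0 0 0 0.03 -1;0 0 0 0 0 0 -1;0 0 0 0 0 0 -1'; python3 -m jog '0 0 0 0 0 0.03 -1;0 0 0 0 0 0 -1;0 0 0 0 0 0 -1'
```

```text
clock: 56.42
tool_pos: [0.4446, 0.2532, 0.0603]
orientation: [-179.7, -0.1, 92.4]
force: [0.2, -0.3, 4.0]
opening: 0.0008
clock: 56.8
tool_pos: [0.4446, 0.2532, 0.06]
orientation: [-179.7, -0.1, 92.4]
force: [-3.1, -1.1, 15.6]
opening: 0.0005
```

Bottomed out at z = 60 mm, where the force jumped to 15.6 N. Raising and moving to the small round key.

```bash
python3 -m jog '0 0 0 0 0 -0.4 -1;0 0 0 0 0 -0.4 -1;0 0 0 -0.6 0 0 -1;0 0 0 -0.6 0 0 -1;0 0 0 -0.6 0 0 -1;0 0 0 0 0 0.2 -1;0 0 0 0 0 0 -1;0 0 0 0 0 0 -1'; python3 kerr.py small .0605
```

```text
clock: 57.8
tool_pos: [0.4475, 0.1811, 0.0826]
orientation: [-179.6, -0.0, 92.4]
force: [0.2, 0.6, 0.0]
opening: 0.0005
to go mm [  0.3  -0.4 -22.1] tool [-0.01  0.01  0.55] rot [-0.07 -0.01 -0.01]
```

```bash
python3 -m jog '0 0 0 0 0 0.2 -1;0 0 0 0 0 0.15 -1;0 0 0 0 0 0.1 -1;0 0 0 0 0 0.09 -1;0 0 0 0 0 0 -1;0 0 0 0 0 0 -1'; python3 -m jog '0 0 0 0 0 0.04 -1;0 0 0 0 0 0 -1;0 0 0 0 0 0 -1'
```

```text
clock: 58.55
tool_pos: [0.4473, 0.181, 0.0615]
orientation: [-179.6, -0.1, 92.4]
force: [-2.9, -0.5, 4.5]
opening: 0.0004
clock: 58.92
tool_pos: [0.4474, 0.181, 0.0602]
orientation: [-179.7, -0.1, 92.4]
force: [-5.4, 1.2, 9.4]
opening: 0.0003
```

```bash
python3 -m jog '0 0 0 0 0 -0.3 -1;0 0 0 0 0 -0.25 -1;0 0 0 0 0 0 -1;0 0 0 0 0 0 -1'; python3 kerr.py small .0605; python3 -m jog '0 0 0 0 0 0.2 -1;0 0 0 0 0 0.15 -1;0 0 0 0 0 0.1 -1;0 0 0 0 0 0.09 -1;0 0 0 0 0 0 -1;0 0 0 0 0 0 -1'
```

```text
clock: 59.42
tool_pos: [0.4475, 0.181, 0.0817]
orientation: [-179.7, -0.1, 92.4]
force: [0.0, -0.2, -0.2]
opening: 0.0004
to go mm [  0.4  -0.3 -21.2] tool [-0.01  0.01  0.53] rot [-0.06 -0.01 -0.01]
clock: 60.18
tool_pos: [0.4471, 0.1807, 0.0602]
orientation: [-179.6, -0.0, 92.4]
force: [-2.9, -1.2, 7.1]
opening: 0.0007
```

```bash
python3 -m jog '0 0 0 0 0 -0.4 -1;0 0 0 0 0 -0.4 -1;0 0 0 -0.6 0 0 -1;0 0 0 -0.6 0 0 -1;0 0 0 -0.6 0 0 -1;0 0 0 0 0 0.2 -1;0 0 0 0 0 0 -1;0 0 0 0 0 0 -1'; python3 kerr.py square .0605
```

```text
clock: 61.18
tool_pos: [0.4507, 0.1096, 0.0839]
orientation: [-179.6, -0.1, 92.4]
force: [0.6, -0.2, 0.5]
opening: 0.0004
to go mm [  0.2  -0.9 -23.4] tool [-0.02  0.01  0.59] rot [-0.06 -0.01 -0.  ]
```

```bash
python3 -m jog '0 0 0 -0.01 0 0.2 -1;0 0 0 0 0 0.15 -1;0 0 0 0 0 0.15 -1;0 0 0 0 0 0.09 -1;0 0 0 0 0 0 -1;0 0 0 0 0 0 -1'; python3 -m jog '0 0 0 0 0 0.03 -1;0 0 0 0 0 0 -1;0 0 0 0 0 0 -1'
```

```text
clock: 61.92
tool_pos: [0.4504, 0.1088, 0.0605]
orientation: [-179.6, -0.1, 92.4]
force: [-2.6, 1.1, 4.8]
opening: 0.0003
clock: 62.3
tool_pos: [0.4504, 0.1088, 0.0601]
orientation: [-179.7, -0.1, 92.4]
force: [-6.2, 0.7, 14.4]
opening: 0.0003
```

Square key is down. Now the large round key, +216 mm (5.4 units) along tool x.

```bash
python3 -m jog '0 0 0 0 0 -0.4 -1;0 0 0 0 0 -0.4 -1;0 0 0 0.9 0 0 -1;0 0 0 0.9 0 0 -1;0 0 0 0.9 0 0 -1;0 0 0 0.9 0 0 -1;0 0 0 0.9 0 0 -1;0 0 0 0.9 0 0 -1';  python3 -m jog '0 0 0 0 0 0 -1;0 0 0 0 0 0 -1'; python3 kerr.py large .0605
```

```text
clock: 63.3
tool_pos: [0.4414, 0.3256, 0.0912]
orientation: [-179.6, -0.0, 92.4]
force: [-0.5, 0.7, -0.2]
opening: 0.0002
clock: 63.55
tool_pos: [0.4412, 0.324, 0.0909]
orientation: [-179.6, -0.0, 92.4]
force: [0.1, -0.2, 0.3]
opening: 0.0004
to go mm [  0.4   0.6 -30.4] tool [0.01 0.02 0.76] rot [-0.07 -0.   -0.01]
```

```bash
python3 -m jog '0 0 0 0.01 0.01 0.25 -1;0 0 0 0 0 0.2 -1;0 0 0 0 0 0.2 -1;0 0 0 0 0 0.1 -1;0 0 0 0 0 0 -1;0 0 0 0 0 0 -1'; python3 -m jog '0 0 0 0 0 0.04 -1;0 0 0 0 0 0 -1;0 0 0 0 0 0 -1'
```

```text
clock: 64.3
tool_pos: [0.4418, 0.3247, 0.0617]
orientation: [-179.6, -0.0, 92.4]
force: [-0.3, -2.5, 4.7]
opening: 0.0
clock: 64.68
tool_pos: [0.4418, 0.3249, 0.0603]
orientation: [-179.7, -0.1, 92.4]
force: [-0.9, -3.8, 7.3]
opening: 0.0009
```

```bash
python3 -m jog '0 0 0 0 0 0.01 -1;0 0 0 0 0 0 -1;0 0 0 0 0 0 -1'; python3 -m jog '0 0 0 0 0 -0.4 -1;0 0 0 0 0 -0.6 -1;0 0 0 0 0 -0.8 -1;0 0 0 0 0 -0.8 -1;0 0 0 0 0 -0.8 -1;0 0 0 0 0 0 -1;0 0 0 0 0 0 -1;0 0 0 0 0 0 -1'
python3 - <<'E'
from look import *
for c in('top','scene'):
    p,d=snap(c,c+'13.png');P=cloud(c,d)
    x,y,z=P[...,0],P[...,1],P[...,2]
    m=((z>.0625)&(z<.07)&(x>.41)&(x<.475)&(y>.07)&(y<.37)).astype(np.uint8)
    n,l,s,cc=cv2.connectedComponentsWithStats(m)
    for k in range(1,n):
        if s[k,4]>8: q=P[l==k]; print(c,s[k,4],q.mean(0).round(4))
    if c=='scene': cv2.imwrite('pics/s13z.png',cv2.resize(p[140:330,220:450,::-1],None,fx=3,fy=3))
    for gy in(.1096,.2215,.3334):
        q=P[(abs(y-gy)<.012)&(z>.106)&(z<.116)&(x>.49)&(x<.62)]; print(c,gy,len(q),q.mean(0).round(4) if len(q) else '',q[:,0].min() if len(q) else '',q[:,0].max() if len(q) else '')
    for r in nets.boxes_of('vial1',c): print(r)
E
```

```text
clock: 65.05
tool_pos: [0.4418, 0.3249, 0.0602]
orientation: [-179.7, -0.1, 92.4]
force: [-1.5, -4.5, 10.8]
opening: 0.0006
clock: 66.05
tool_pos: [0.4421, 0.3245, 0.1946]
orientation: [-179.6, -0.0, 92.4]
force: [0.2, 0.4, -0.0]
opening: 0.0006
top 60 [0.4513 0.1096 0.0662]
top 20 [0.4487 0.1821 0.0663]
top 61 [0.4451 0.2537 0.0661]
top 0.1096 249 [0.5612 0.1104 0.1105] 0.5164342650734159 0.6103001634373904
top 0.2215 241 [0.5579 0.2218 0.1108] 0.51203544731917 0.6053048679033423
top 0.3334 243 [0.5541 0.3336 0.1109] 0.5092998927167833 0.6027573562780234
{'location': [0.5575, 0.219, 0.1138], 'score': 0.83}
{'location': [0.5617, 0.11, 0.1099], 'score': 0.82}
{'location': [0.5523, 0.3349, 0.1075], 'score': 0.75}
{'location': [0.522, 0.1901, 0.0516], 'score': 0.7}
scene 79 [0.4525 0.1084 0.0672]
scene 32 [0.4488 0.18   0.0667]
scene 118 [0.4455 0.2525 0.0666]
scene 124 [0.4423 0.3251 0.0667]
scene 0.1096 325 [0.5645 0.1117 0.1113] 0.5150129603068803 0.6110334408934402
scene 0.2215 383 [0.562  0.2231 0.1115] 0.51151825737326 0.6072677938228674
scene 0.3334 449 [0.5574 0.335  0.1108] 0.5077385701181351 0.6038135782775584
{'location': [0.5679, 0.1174, 0.109], 'score': 0.82}
{'location': [0.5663, 0.2306, 0.1096], 'score': 0.66}
```

View pics/s13z.png

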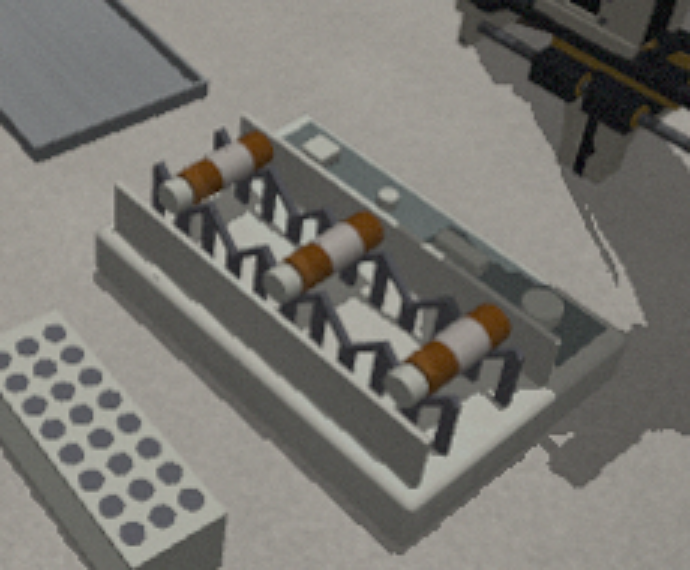

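The crop shows all three vials lying fully in their grooves, at (215,172), (325,258) and (450,355), with all keys up. Handing in.

```bash
python3 -c "
from plant import ctrl
print(ctrl.close_job())"
```

```text
the job is handed in; nothing more can be done
None
```

I loaded all three vials that were in the tray into the mixer, in grooves 5, 3 and 1, and then pressed the keys in the required order. The job was handed in at about 66 s of the 210 s allowed; the close call reported no verdict.

- **Vials:** I lowered each one until the force showed it touching its groove, then let it go. In the last pictures all three are centred within a few mm of their grooves. Their tops are about 111 mm above the bench, so their middles are at about 98 mm, and the tray is empty.
- **Keys:** I pressed bar, small round twice, square and large round. Each press bottomed out at about 60 mm tool height with 7 to 16 N, and I raised the fingers clear before the next one. Afterwards the scene camera read all four key tops at about 66–67 mm, which is up.
- **Surroundings:** the bottle and rack looked unmoved in the pictures, but I did not measure them or the mouse again at the end. The mouse was outside the last crop I viewed. The arm ended clear at 195 mm, touching nothing.
- **Checks that disagreed:**
  - The top camera did not report the large round key in the last look, probably because the gripper hid it. The scene camera did.
  - The vial finder gave one false hit on the mixer body in the top view, and missed the vial in groove 5 in the scene view.
  - The two cameras differed by about 3 mm in places.

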